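# Hook the sherd carriers out of the storage rack

### The job

Slide the orange grip until the gate's pointer is at the green line, then use the hooked pick to draw every sherd carrier out of the rack's slots; do not reach into the slots with the fingers. Set all carriers flat on the green mat without tipping them over, put the pick back standing on the yellow mat with its hook on the mat too, and once the slots are empty slide the gate fully closed again. Leave the mended bowl alone.

Things in the scene. Friction and masses are not known exactly. Their poses are not given: they have to be found in the camera images.
- rack: Fixed plywood rack, clear roof, four slots open to the robot. Origin: on the table, mid-mouth; +x runs into the slots, z up. Slot centres y = -96, -32, 32, 96 mm; slots 50 wide, 80 high, 150 deep, table as floor; walls 14 thick. Roof top 86 above the table; rack 270 wide. Gate parts on its front reach out to x = -16 mm and, without the grip, up to 98 mm.
- gate (a joint): Sliding gate, m; moves along rack +y. 0 = closed, at its stop: pointer at the red line, a tooth before the middle of every slot. 0.032 = open: black pointer at the green line, all teeth (8 mm wide, hanging to the table at rack x -16 to -8 mm) before the walls. 0.064 = other stop, blocking again. Stays where left; needs about 1.5 N, more when moved fast.
- gate_grip (a point): Centre of the gate's orange grip, an upright block on top of the rack's front edge: 18 mm in rack x, 24 mm in rack y, 34 mm high (98 to 132 mm above the table). Moves with the gate; at rack y = 0 when closed.
- open_mark (a point): A point at the gate grip's height, at the rack y of the green (open) line: the gate is open when gate_grip has this rack y.
- pick: Loose hooked pick, 178 mm long, about 120 g, on its foot. Origin under mid-handle, +x to the hook, z up. Blue handle 80 long (x), 20 wide, 42 high; foot 36 wide, 6 high. Steel shaft 6 thick, axis 26 above the underside, runs to the hook: a blade hanging from the shaft down to underside level, 12 wide in y, 6 thick in x, centred at x = 135 mm. Starts on the yellow mat.
- pick_handle (a point): Centre of the pick's handle, 28 mm above the pick's underside.
- pick_hook (a point): Lower end of the pick's hook blade, at the level of the underside, 135 mm ahead of the handle's centre.
- green_mat: Green mat fixed to the table, 220 mm in its x, 200 mm in its y, 3 mm thick; origin at its centre on the table.
- yellow_mat: Yellow mat fixed to the table, 220 mm in its x, 200 mm in its y, 3 mm thick; origin at its centre on the table. The pick's place.
- pot: Loose mended terracotta bowl, 110 mm across, 75 mm high, a bystander; origin under its centre.
- carrierA: Loose sherd carrier A, 100 g: white plate 80 (x) by 46 by 6 mm, terracotta sherd glued on its rear half (x > 0, up to 17 mm high). Origin under the plate's middle. Red tab near the front at x = -31 mm: 10 thick in x, 24 wide in y, top 40 above the underside. Plate bare for 24 mm behind the tab (from x = -26). Starts deep in a slot, tab to the robot. None: not in this run.
- tabA (a point): Point on the middle of carrier A's red tab, 26 mm above the carrier's underside; the place to hook behind and to grasp.
- carrierB: Loose sherd carrier B, 100 g: white plate 80 (x) by 46 by 6 mm, dark brown sherd glued on its rear half (x > 0, up to 17 mm high). Origin under the plate's middle. Red tab near the front at x = -31 mm: 10 thick in x, 24 wide in y, top 40 above the underside. Plate bare for 24 mm behind the tab (from x = -26). Starts deep in a slot, tab to the robot. None: not in this run.
- tabB (a point): Point on the middle of carrier B's red tab, 26 mm above the carrier's underside; the place to hook behind and to grasp.
- carrierC: Loose sherd carrier C, 100 g: white plate 80 (x) by 46 by 6 mm, grey sherd glued on its rear half (x > 0, up to 17 mm high). Origin under the plate's middle. Red tab near the front at x = -31 mm: 10 thick in x, 24 wide in y, top 40 above the underside. Plate bare for 24 mm behind the tab (from x = -26). Starts deep in a slot, tab to the robot. None: not in this run.
- tabC (a point): Point on the middle of carrier C's red tab, 26 mm above the carrier's underside; the place to hook behind and to grasp.
- carrierD: Loose sherd carrier D, 100 g: white plate 80 (x) by 46 by 6 mm, black sherd glued on its rear half (x > 0, up to 17 mm high). Origin under the plate's middle. Red tab near the front at x = -31 mm: 10 thick in x, 24 wide in y, top 40 above the underside. Plate bare for 24 mm behind the tab (from x = -26). Starts deep in a slot, tab to the robot. None: not in this run.
- tabD (a point): Point on the middle of carrier D's red tab, 26 mm above the carrier's underside; the place to hook behind and to grasp.
There are look-alikes about, which are no part of the job. There is more than one size of the pick; the job needs the smaller.

How it is judged:
By the outcome, as a careful person would: the job done as asked, in the order asked, and still so for the second after the job is handed in, with the robot touching nothing.
Of carrierA, carrierB, carrierC, carrierD only 2 to 3 are there at a start; the rules pass over those that are not, and their reading is None.
At some moment in a run one of pick may be knocked a few centimetres aside while the robot is not near it.
Once in a run the grip may slacken for a moment while it holds something.
It also fails if it takes over 210 s, if anything falls off the work surface, if the arm or the gripper's body presses on something with over 40 N, if the wrist force passes 120 N, or if a joint passes its speed limit or range.

### The arm

A 6-joint arm with a two-finger parallel gripper is mounted at the origin on the work surface. World frame = base frame: x ahead of the robot, y to its left, z up, the work surface at z = 0. Lengths are in mm, angles in degrees, forces in N, time in s.
With the tool pointing down it reaches from about 350 to 875 mm from the base axis. Payload 4.2 kg.
Tool frame: the origin (TCP) lies at the very end of the fingers, on their centre line; the grasp point (between the pads) lies 19 mm behind it (robot.tcp_to_grasp is the distance from the TCP to the grasp point, in mm); z points along the fingers, y is the direction in which the jaws open and shut (so a half turn about z gives the same grasp; the last joint's range is limited). The gripper opens to 87 mm and grips with 3 to 60 N. Pads are 19 mm wide; open, the fingers measure 117 mm over their backs; the gripper's body (75 mm by 190 mm) begins 51 mm behind the grasp point.
Start: joints at [78.071, 22.042, 0.453, 0, -68.411, -14.817], TCP at [281.236, 558.127, 222.55] pointing down, gripper open.
Joint ranges: [-179.83, 179.83], [-69.29, 118.12], [-61.27, 80.66], [-181.25, 117.63], [-171.15, -9.14], [-177.46, 177.46]. Speed limits (degrees/s): [159.86, 159.86, 180, 180, 180, 180].

### API

Orientations are given as [roll, pitch, yaw] about the fixed x, y, z axes, in that order (R = Rz(yaw) Ry(pitch) Rx(roll)).
In Python, from cell import readout, viewer, hand_in, robot gives the robot as it stands. The module is installed in compiled form; this text tells all that it offers.
- The arm moves only by the tool carry_out, never from a script. Its argument "targets" is a list of rows, each an object of numbers: "fingers": the finger opening in mm, from 0 to 87; "tx", "ty", "tz": the shift along the tool's x, y, z in mm; "ax", "ay", "az": the turn, a rotation vector about the tool's x, y, z in rad. A call has exactly 5 rows; each row shifts and turns the commanded pose from where the row before left it, along the tool's axes as they then stand; what a row does not reach is not made up. A row lasts 1/8 s, in which the tool goes at most 62.5 mm and 10.7 degrees, less where a joint would pass 70% of its speed; a pose out of reach is approached as far as the arm can. A call is refused whole if a number of a shift passes 62.5 or a number of a turn 0.188, either way. A call with a gripper value outside its range is refused whole. The fingers move at their own pace and stop on an object; "force" is the grip in N (left out, the last holds). Time passes only in rows, so rows that do not move let the fingers close, or fill a call up. It gives the time, the measured TCP pose, the force and the opening at its end, in the units of the state.
- readout.state(): the state, without advancing time (a new reading comes with each control period).
- viewer.grab_frame(name): name is "scene" or "top" or "wrist"; returns the picture (420x560x3 uint8, red, green, blue); there is no depth.
- viewer.camera_info(name): a dict with "intrinsics" (3x3 intrinsics, pixels), "distortion" ([k1, k2, p1, p2, k3] as OpenCV has them; the pictures are not rectified), "rvec" (rotation vector, rad) and "tvec" (3), from world to camera coordinates, as OpenCV has them; the wrist camera has in their place "hand_eye" (4x4, takes a point from camera to tool coordinates, whose origin is the TCP and whose axes are the flange's). Camera axes: x right, y down, z forward; pixel columns grow to the right and rows downward; lengths in mm; the calibration is good to about 2 mm. A picture is of the moment at which its call begins: read the wrist's pose just before it. camera_info takes no time and is no camera call.
- hand_in(): hands the job in, once; it reports no verdict.
The state is a dict: "time_s": time; "joint_pos": joint angles; "dq": joint speeds; "effort": joint torques, N m; "tool_pos": TCP position; "ee_rot": TCP orientation; "contact_force": force on the tool from outside, world axes, zero at the start; "ft_torque": the same for the moment, N m; "grip_width": opening from 0.0 (shut) to 1.0 (fully open).
Only numpy, scipy, OpenCV 4.12 (cv2) and the standard library are available. Lean on these libraries where they do the work, as an engineer would, in place of code of your own. Each camera call takes 0.05 s, during which the arm holds its last target.

## Working session

There is one attempt and no reset: what is moved stays moved. The work goes in short steps, Python scripts to look and compute and a tool call to move; the robot and the scene stay as the last step left them, time stands still between calls to the robot, and variables do not carry over. Pictures are saved under pics/ and viewed, and the job is handed in when it is done.

Besides the shell and the picture viewer there is one more tool, called after "Emit:" as name(argument=value, ...) on one line, values as JSON. carry_out: Moves the arm, as the interface text tells. Its arguments: {"type":"object","properties":{"targets":{"type":"array","items":{"type":"object","properties":{"fingers":{"type":"number"},"tx":{"type":"number"},"ty":{"type":"number"},"tz":{"type":"number"},"ax":{"type":"number"},"ay":{"type":"number"},"az":{"type":"number"}}}},"force":{"type":"number"}},"required":["targets"]}

```bash
mkdir -p pics; ls; python3 - <<'E'
from cell import readout, viewer, robot
import cv2
s=readout.state(); print(s)
for n in("scene","top","wrist"):
    im=viewer.grab_frame(n); cv2.imwrite(f"pics/{n}0.png",im[:,:,::-1]); print(n,viewer.camera_info(n))
print([a for a in dir(robot) if a[0]!='_'])
E
```

```text
pics
{'time_s': 0.0, 'joint_pos': array([ 7.80712279e+01,  2.20923675e+01,  3.81114683e-01, -3.00816718e-02,
       -6.84118918e+01, -1.48171591e+01]), 'dq': array([-0.03643571, -0.07763572,  0.00676077, -0.02193005,  0.01852242,
       -0.08493753]), 'effort': array([-6.81015479e-06, -3.90665960e+01,  1.87402046e+01,  4.21995655e+00,
        1.09787608e-02, -1.80196907e-04]), 'tool_pos': array([280.97393507, 557.61255952, 221.44897869]), 'ee_rot': array([ 1.79873801e+02, -4.47475839e-03, -2.67570243e+01]), 'contact_force': array([-0.19660464, -0.28575173,  0.65269522]), 'ft_torque': array([ 0.00320866,  0.02914686, -0.04213821]), 'grip_width': 0.9966254043351476}
scene {'intrinsics': array([[382.01703346,   0.        , 282.90393718],
       [  0.        , 382.01703346, 214.32895503],
       [  0.        ,   0.        ,   1.        ]]), 'distortion': array([-0.09699558,  0.        ,  0.        ,  0.        ,  0.        ]), 'rvec': array([ 0.97293934,  2.66967878, -0.81555271]), 'tvec': array([ 358.44819396, -178.63931539, 1375.31652566])}
top {'intrinsics': array([[385.33582851,   0.
[... 284 characters left out ...]
ay([  -7.0003178 ,  464.37056416, 1176.78092875])}
wrist {'intrinsics': array([[342.66269313,   0.        , 279.98110601],
       [  0.        , 342.66269313, 203.93129319],
       [  0.        ,   0.        ,   1.        ]]), 'distortion': array([-0.06317392,  0.        ,  0.        ,  0.        ,  0.        ]), 'hand_eye': array([[-8.84929808e-04, -9.51736897e-01, -3.06913824e-01,
         8.52907878e+01],
       [ 9.99999593e-01, -8.96674851e-04, -1.02735377e-04,
        -1.04986037e+00],
       [-1.77424859e-04, -3.06913790e-01,  9.51737303e-01,
        -1.61990222e+02],
       [ 0.00000000e+00,  0.00000000e+00,  0.00000000e+00,
         1.00000000e+00]])}
['MotionError', 'tcp_to_grasp']
```

View pics/scene0.png

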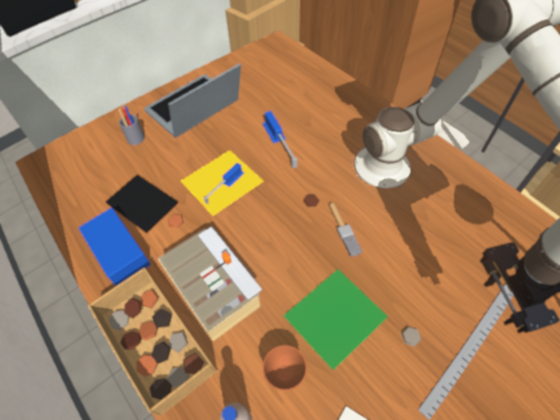

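View pics/top0.png

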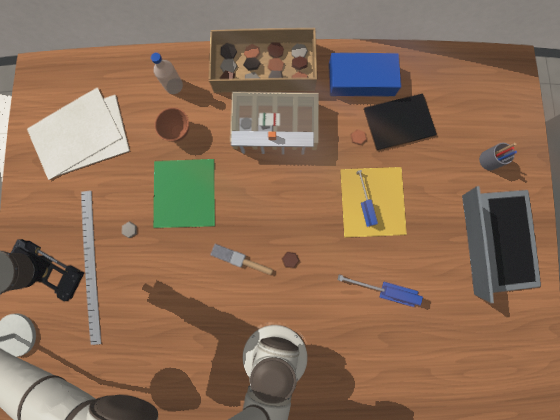

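View pics/wrist0.png

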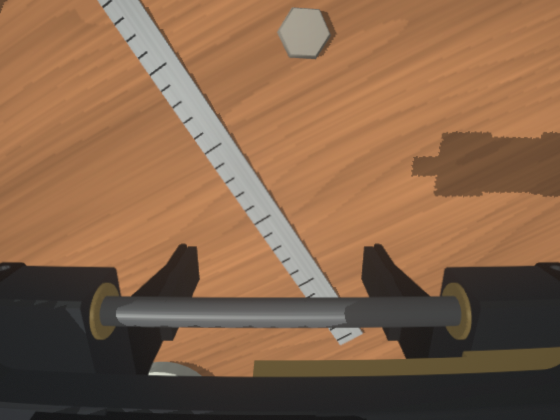

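The scene shows the rack at top-view (275,120). There are two blue-handled picks: one on the yellow mat at (368,200) and a larger one on the table at (385,290). The job needs the smaller one, on the mat. Other look-alikes are the putty knife (240,258) and loose sherds at (358,137), (290,260) and (128,230). The green mat is at (184,193) and the bowl at (172,125).

```bash
cat > h.py <<'E'
from cell import readout, viewer, robot
import cv2, numpy as np
from scipy.spatial.transform import Rotation as R
def cam(n):
    c=viewer.camera_info(n); K=c['intrinsics']; d=c['distortion']
    if n=='wrist':
        s=readout.state(); T=np.eye(4); T[:3,:3]=R.from_euler('xyz',s['ee_rot'],degrees=True).as_matrix(); T[:3,3]=s['tool_pos']
        # hand_eye: camera->tool
        C=np.linalg.inv(T@c['hand_eye']); return K,d,C[:3,:3],C[:3,3]
    return K,d,cv2.Rodrigues(c['rvec'])[0],c['tvec']
def pix2w(c,uv,z):
    K,d,Rm,t=c; uv=np.array(uv,float).reshape(-1,1,2)
    p=cv2.undistortPoints(uv,K,d).reshape(-1,2); o=-Rm.T@t
    r=np.c_[p,np.ones(len(p))]@Rm
    return o+r*((np.asarray(z,float).reshape(-1)-o[2])/r[:,2])[:,None]
def proj(c,P):
    K,d,Rm,t=c; return cv2.projectPoints(np.array(P,float).reshape(-1,1,3),cv2.Rodrigues(Rm)[0],t,K,d)[0].reshape(-1,2)
def crop(im,x0,y0,x1,y1,f,name):
    o=cv2.resize(im[y0:y1,x0:x1,::-1],None,fx=f,fy=f,interpolation=cv2.INTER_CUBIC)
    for i in range(x0-x0%-20 if 0 else (x0+19)//20*20,x1,20): cv2.putText(o,str(i),(int((i-x0)*f),8),0,.3,(0,0,255),1); cv2.line(o,(int((i-x0+.5)*f),9),(int((i-x0+.5)*f),14),(0,0,255),1)
    for j in range((y0+19)//20*20,y1,20): cv2.putText(o,str(j),(0,int((j-y0)*f)+3),0,.3,(0,0,255),1); cv2.line(o,(20,int((j-y0+.5)*f)),(26,int((j-y0+.5)*f)),(0,0,255),1)
    cv2.imwrite('pics/'+name+'.png',o)
E
python3 - <<'E'
import cv2
from h import *
im=cv2.imread('pics/top0.png')[:,:,::-1]
crop(im,220,80,330,160,7,'t_rack'); crop(im,330,150,430,320,3.5,'t_pick'); 
im=cv2.imread('pics/scene0.png')[:,:,::-1]
crop(im,150,220,270,340,5,'s_rack'); crop(im,170,140,280,220,7,'s_pick')
E
```

```text
(no output)
```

View pics/t_rack.png

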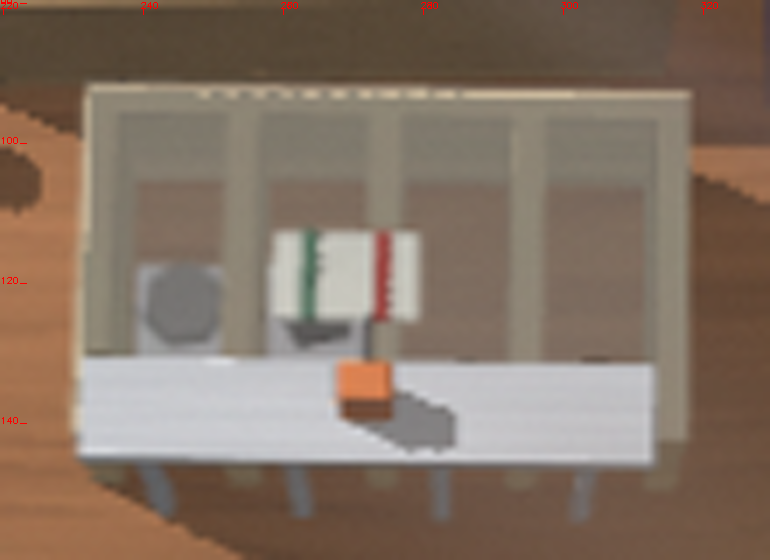

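View pics/t_pick.png

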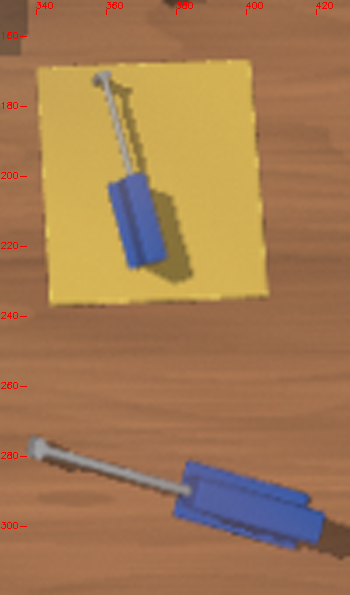

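View pics/s_rack.png

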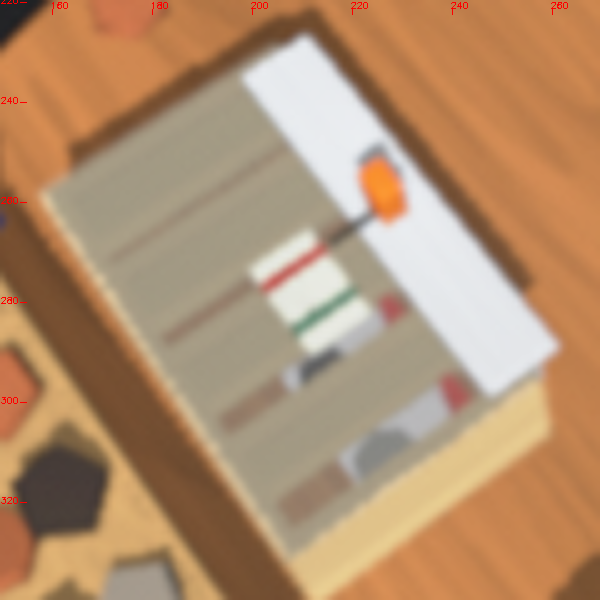

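View pics/s_pick.png

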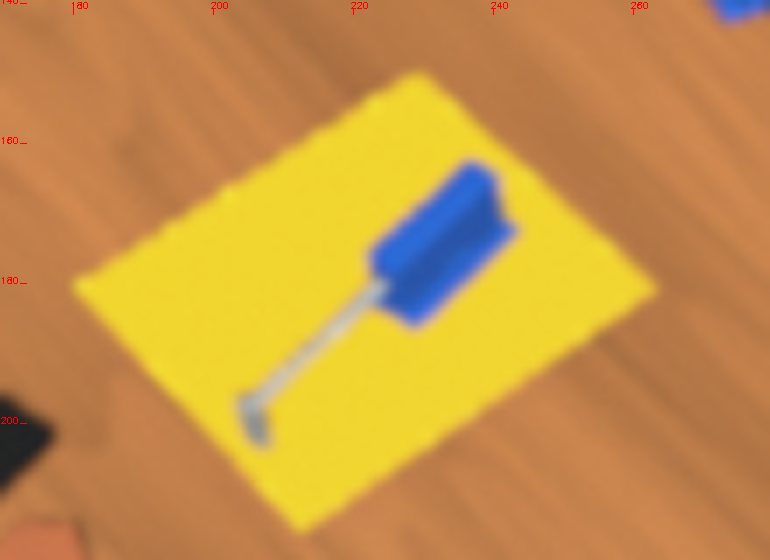

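```bash
python3 - <<'E'
from h import *
np.set_printoptions(precision=1,suppress=True)
t=cam('top'); s=cam('scene')
def tp(x,y,z): return pix2w(t,[(x,y)],z)[0]
def sp(x,y,z): return pix2w(s,[(x,y)],z)[0]
c=lambda px,py:(220+px/7-.5,80+py/7-.5)
print('back L top',tp(*c(86,88),86),'back R',tp(*c(692,93),86))
print('grip top ctr',tp(*c(364,378),132))
print('gate plate front L,R',tp(*c(77,460),98),tp(*c(653,464),98))
print('gate plate back L,R',tp(*c(83,356),98),tp(*c(653,364),98))
print('red top/bot',tp(*c(383,232),86),tp(*c(383,320),86),'green',tp(*c(310,232),86),tp(*c(310,320),86))
print('teeth bottoms',[tp(*c(x,518),0) for x in(168,306,443,578)])
print('grey plate back corners',tp(*c(136,263),6),tp(*c(224,263),6))
d=lambda px,py:(150+px/5-.5,220+py/5-.5)
print('S back L?',sp(*d(290,557),86),sp(*d(41,190),86))
print('S red',sp(*d(262,290),86),sp(*d(325,248),86),'green',sp(*d(295,333),86),sp(*d(355,288),86))
print('S tabs top (back edge?)',sp(*d(390,307),40),sp(*d(456,390),40))
e=lambda px,py:(330+px/3.5-.5,150+py/3.5-.5)
print('hook',tp(*e(102,77),26), 'handle top front ctr',tp(*e(135,178),42),'rear',tp(*e(152,263),42))
print('mat yellow',[tp(*e(*p),3) for p in((38,67),(249,60),(267,295),(51,305))])
g=lambda px,py:(170+px/7-.5,140+py/7-.5)
print('S handle top',sp(*g(475,160),45),sp(*g(372,250),45),'hook tip',sp(*g(258,447),3),'shaft end',sp(*g(248,402),29))
print('green',[tp(*p,3) for p in((154.5,160),(214,159.5),(215,226.5),(154,227))], 'pot',tp(172,125,75))
print('bigpick',tp(340,277,26),tp(420,300,42))
E
```

```text
back L top [821.7 125.9  86. ] back R [ 815.2 -144.4   86. ]
grip top ctr [669.9   1.1 132. ]
gate plate front L,R [646.  126.1  98. ] [ 640.9 -122.    98. ]
gate plate back L,R [692.7 124.   98. ] [ 685.6 -123.    98. ]
red top/bot [751.5  -6.4  86. ] [710.9  -6.2  86. ] green [752.   25.8  86. ] [711.4  25.9  86. ]
teeth bottoms [array([645.7,  96.7,   0. ]), array([644.8,  32.2,   0. ]), array([644. , -31.7,   0. ]), array([643.3, -94.6,   0. ])]
grey plate back corners [768.5 111.9   6. ] [767.7  70.3   6. ]
S back L? [822.7 128.   86. ] [ 815.5 -140.4   86. ]
S red [751.  -6.  86.] [709.6  -4.8  86. ] green [751.2  27.   86. ] [710.6  26.1  86. ]
S tabs top (back edge?) [695.3  27.1  40. ] [696.1  91.9  40. ]
hook [ 576.2 -271.9   26. ] handle top front ctr [ 481.3 -294.8   42. ] rear [ 405.6 -307.2   42. ]
mat yellow [array([ 591. , -217.4,    3. ]), array([ 596.5, -415.4,    3. ]), array([ 377.9, -421.6,    3. ]), array([ 371.4, -223. ,    3. ])]
S handle top [ 411.1 -314.6   45. ] [ 483.6 -300.2   45. ] hook tip [ 580.9 -267.4    3. ] shaft end [ 576.6 -274.2   29. ]
green [array([628.4, 391.5,   3. ]), array([626.3, 192.9,   3. ]), array([407.5, 186.9,   3. ]), array([407.2, 385.9,   3. ])] pot [722.1 315.1  75. ]
bigpick [ 246.4 -203.8   26. ] [ 173.  -446.1   42. ]
```

```bash
cat > plan.py <<'E'
import sys
from h import *
# usage: plan.py x y z yaw n   (linear, rows n, tool down)
def plan(x,y,z,yaw,n):
    s=readout.state(); p0=s['tool_pos']; R0=R.from_euler('xyz',s['ee_rot'],degrees=True)
    R1=R.from_euler('xyz',[180,0,yaw],degrees=True); rv=(R0.inv()*R1).as_rotvec()
    P=p0.copy();Rc=R0
    for i in range(1,n+1):
        tgt=p0+(np.array([x,y,z])-p0)*i/n
        d=Rc.inv().apply(tgt-P); d=np.round(d,1); r=np.round(rv/n,4)
        P=P+Rc.apply(d); Rc=Rc*R.from_rotvec(r)
        print(i,'t',d,'a',r)
def st():
    s=readout.state(); print('t %.2f'%s['time_s'],'p',np.round(s['tool_pos'],1),'r',np.round(s['ee_rot'],2),'F',np.round(s['contact_force'],1),'w %.1f'%(s['grip_width']*87),'q',np.round(s['joint_pos'],0))
if __name__=='__main__':
    a=[float(v) for v in sys.argv[1:6]]; plan(*a[:4],int(a[4])); st()
E
python3 plan.py 600 5 210 -1.4 15
```

```text
1 t [35.6 23.3  0.8] a [ 0.0001  0.     -0.0295]
2 t [34.8 24.4  0.8] a [ 0.0001  0.     -0.0295]
3 t [34.2 25.4  0.9] a [ 0.0001  0.     -0.0295]
4 t [33.4 26.4  0.8] a [ 0.0001  0.     -0.0295]
5 t [32.5 27.3  0.8] a [ 0.0001  0.     -0.0295]
6 t [31.8 28.3  0.8] a [ 0.0001  0.     -0.0295]
7 t [30.9 29.3  0.8] a [ 0.0001  0.     -0.0295]
8 t [30.  30.1  0.8] a [ 0.0001  0.     -0.0295]
9 t [29.2 31.   0.8] a [ 0.0001  0.     -0.0295]
10 t [28.2 31.8  0.8] a [ 0.0001  0.     -0.0295]
11 t [27.2 32.7  0.8] a [ 0.0001  0.     -0.0295]
12 t [26.3 33.5  0.8] a [ 0.0001  0.     -0.0295]
13 t [25.3 34.2  0.8] a [ 0.0001  0.     -0.0295]
14 t [24.3 34.9  0.8] a [ 0.0001  0.     -0.0295]
15 t [23.2 35.7  0.8] a [ 0.0001  0.     -0.0295]
t 0.15 p [281.1 557.7 221.7] r [ 1.799e+02 -1.000e-02 -2.676e+01] F [ 0.1  0.3 -0.5] w 87.2 q [ 78.  22.   0.  -0. -68. -15.]
```

Emit:
carry_out(targets=[{"tx": 36, "ty": 23, "az": -0.03}, {"tx": 35, "ty": 24, "az": -0.03}, {"tx": 34, "ty": 25, "az": -0.03}, {"tx": 33, "ty": 26, "az": -0.03}, {"tx": 32, "ty": 27, "az": -0.03}])

```text
$.targets[0]: bad value
```

Emit:
carry_out(targets=[{"tx": 32, "ty": 28, "az": -0.03}, {"tx": 31, "ty": 29, "az": -0.03}, {"tx": 30, "ty": 30, "az": -0.03}, {"tx": 29, "ty": 31, "az": -0.03}, {"tx": 28, "ty": 32, "az": -0.03}])

```text
$.targets[0]: bad value
```

Emit:
carry_out(targets=[{"tx": 27, "ty": 33, "az": -0.03}, {"tx": 26, "ty": 34, "az": -0.03}, {"tx": 25, "ty": 34, "az": -0.03}, {"tx": 24, "ty": 35, "az": -0.03}, {"tx": 23, "ty": 35, "az": -0.02}])

```text
$.targets[0]: bad value
```

```bash
python3 - <<'E'
from h import *; import plan
plan.st()
np.save('w1.npy',np.array(cam('wrist'),dtype=object),allow_pickle=True)
im=viewer.grab_frame('wrist'); cv2.imwrite('pics/w1.png',im[:,:,::-1])
E
```

```text
t 0.15 p [281.1 557.7 221.7] r [ 1.799e+02 -1.000e-02 -2.676e+01] F [ 0.1  0.3 -0.5] w 87.2 q [ 78.  22.   0.  -0. -68. -15.]
```

View pics/w1.png

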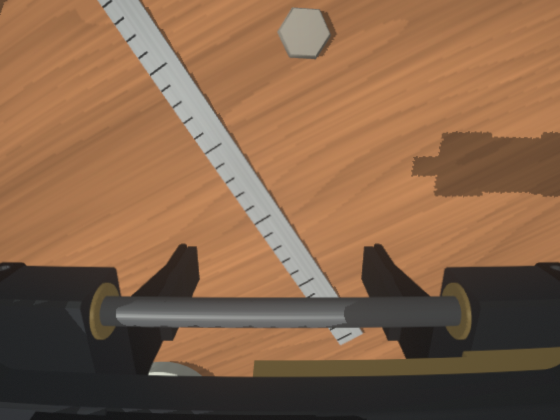

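Emit:
carry_out(targets=[{"fingers": 87, "tx": 36, "ty": 23, "tz": 0, "ax": 0, "ay": 0, "az": -0.03}, {"fingers": 87, "tx": 35, "ty": 24, "tz": 0, "ax": 0, "ay": 0, "az": -0.03}, {"fingers": 87, "tx": 34, "ty": 25, "tz": 0, "ax": 0, "ay": 0, "az": -0.03}, {"fingers": 87, "tx": 33, "ty": 26, "tz": 0, "ax": 0, "ay": 0, "az": -0.03}, {"fingers": 87, "tx": 32, "ty": 27, "tz": 0, "ax": 0, "ay": 0, "az": -0.03}])

```text
time_s: 0.82
tool_pos: [388.4, 374.5, 222.5]
ee_rot: [180.0, 0.0, -18.1]
contact_force: [0.7, 0.8, 1.1]
grip_width: 0.996
```

Emit:
carry_out(targets=[{"fingers": 87, "tx": 32, "ty": 28, "tz": 0, "ax": 0, "ay": 0, "az": -0.03}, {"fingers": 87, "tx": 31, "ty": 29, "tz": 0, "ax": 0, "ay": 0, "az": -0.03}, {"fingers": 87, "tx": 30, "ty": 30, "tz": 0, "ax": 0, "ay": 0, "az": -0.03}, {"fingers": 87, "tx": 29, "ty": 31, "tz": 0, "ax": 0, "ay": 0, "az": -0.03}, {"fingers": 87, "tx": 28, "ty": 32, "tz": 0, "ax": 0, "ay": 0, "az": -0.03}])

```text
time_s: 1.45
tool_pos: [495.5, 191.2, 222.5]
ee_rot: [180.0, 0.0, -9.5]
contact_force: [0.4, 1.2, 0.2]
grip_width: 0.997
```

Emit:
carry_out(targets=[{"fingers": 87, "tx": 27, "ty": 33, "tz": 0, "ax": 0, "ay": 0, "az": -0.03}, {"fingers": 87, "tx": 26, "ty": 34, "tz": 0, "ax": 0, "ay": 0, "az": -0.03}, {"fingers": 87, "tx": 25, "ty": 34, "tz": 0, "ax": 0, "ay": 0, "az": -0.03}, {"fingers": 87, "tx": 24, "ty": 35, "tz": 0, "ax": 0, "ay": 0, "az": -0.03}, {"fingers": 87, "tx": 23, "ty": 35, "tz": 0, "ax": 0, "ay": 0, "az": -0.02}])

```text
time_s: 2.08
tool_pos: [601.6, 7.7, 222.4]
ee_rot: [180.0, 0.0, -1.5]
contact_force: [-0.1, 0.6, -0.6]
grip_width: 1.004
```

```bash
python3 - <<'E'
from h import *; import plan
plan.st()
im=viewer.grab_frame('wrist'); cv2.imwrite('pics/w2.png',im[:,:,::-1])
E
```

```text
t 2.08 p [601.6   7.7 222.4] r [ 1.8e+02  2.0e-02 -1.5e+00] F [-0.1  0.6 -0.6] w 87.3 q [ 16.  20.  -3.  -0. -67.  72.]
```

View pics/w2.png

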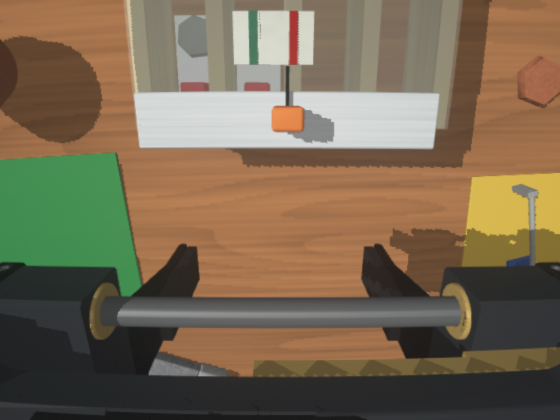

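```bash
python3 - <<'E'
from h import *
np.set_printoptions(precision=1,suppress=True)
c=cam('wrist')
def p(u,v,z): print((u,v,z),pix2w(c,[(u,v)],z)[0])
im=cv2.imread('pics/w2.png')[:,:,::-1]; crop(im,120,0,480,160,2.2,'w2c')
p(288,118,132);p(272,107,132);p(304,107,132)
p(294,66,86);p(294,10,86);p(253,66,86);p(253,10,86);p(288,90,90);p(288,68,90)
p(194,83,40);p(257,83,40);p(175,15,6);p(207,15,6)
p(136,93,98);p(437,95,98);p(139,148,98);p(435,148,98)
E
```

```text
(288, 118, 132) [672.6  -2.9 132. ]
(272, 107, 132) [680.6   8.3 132. ]
(304, 107, 132) [679.9 -14.5 132. ]
(294, 66, 86) [711.1  -9.9  86. ]
(294, 10, 86) [753.1 -10.7  86. ]
(253, 66, 86) [712.1  23.6  86. ]
(253, 10, 86) [754.1  21.5  86. ]
(288, 90, 90) [692.3  -4.4  90. ]
(288, 68, 90) [709.4  -4.8  90. ]
(194, 83, 40) [702.4  84.1  40. ]
(257, 83, 40) [700.2  23.7  40. ]
(175, 15, 6) [770.3 105.3   6. ]
(207, 15, 6) [768.8  73.    6. ]
(136, 93, 98) [694.6 118.3  98. ]
(437, 95, 98) [ 686.  -125.1   98. ]
(139, 148, 98) [650.2 122.3  98. ]
(435, 148, 98) [ 642.7 -127.5   98. ]
```

View pics/w2c.png

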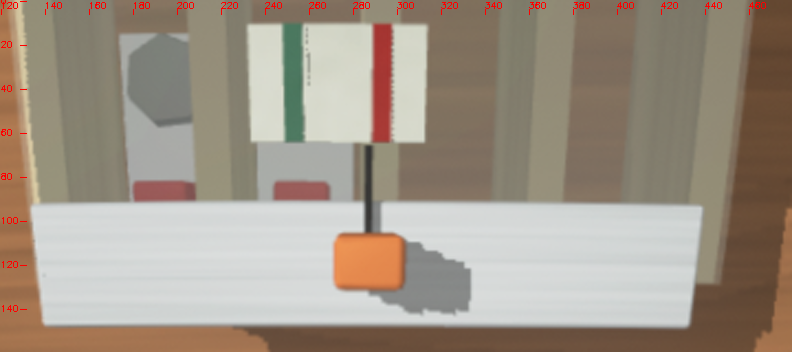

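Emit:
carry_out(targets=[{"fingers": 55, "tx": 34, "ty": 3, "tz": 0, "ax": 0, "ay": 0, "az": 0}, {"fingers": 55, "tx": 34, "ty": 3, "tz": 10, "ax": 0, "ay": 0, "az": 0}, {"fingers": 55, "tx": 0, "ty": 0, "tz": 40, "ax": 0, "ay": 0, "az": 0}, {"fingers": 55, "tx": 0, "ty": 0, "tz": 30, "ax": 0, "ay": 0, "az": 0}, {"fingers": 55, "tx": 0, "ty": 0, "tz": 10, "ax": 0, "ay": 0, "az": 0}])

```text
time_s: 2.75
tool_pos: [667.5, 1.0, 129.9]
ee_rot: [179.9, 0.3, -1.6]
contact_force: [0.1, 0.6, -0.1]
grip_width: 0.644
```

```bash
python3 - <<'E'
from h import *; import plan
plan.st()
im=viewer.grab_frame('wrist'); cv2.imwrite('pics/w3.png',im[:,:,::-1])
E
```

```text
t 2.75 p [667.5   1.  129.9] r [179.95   0.28  -1.56] F [ 0.1  0.6 -0.1] w 56.1 q [ 14.  30.   0.  -0. -60.  75.]
```

View pics/w3.png

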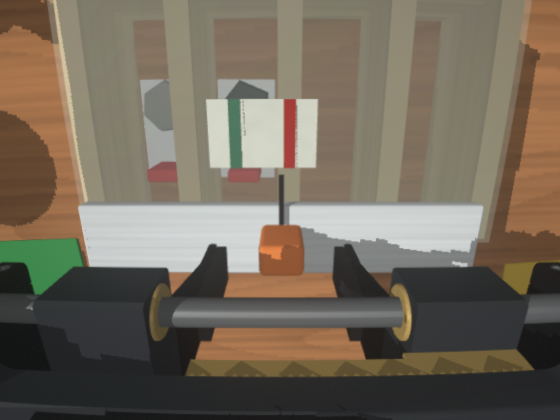

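Emit:
carry_out(force=10, targets=[{"fingers": 55, "tx": 4, "ty": 0, "tz": 13, "ax": 0, "ay": 0, "az": 0}, {"fingers": 55, "tx": 0, "ty": 0, "tz": 11, "ax": 0, "ay": 0, "az": 0}, {"fingers": 20, "tx": 0, "ty": 0, "tz": 0, "ax": 0, "ay": 0, "az": 0}, {"fingers": 20, "tx": 0, "ty": 0, "tz": 0, "ax": 0, "ay": 0, "az": 0}, {"fingers": 20, "tx": 0, "ty": 0, "tz": 0, "ax": 0, "ay": 0, "az": 0}])

```text
time_s: 3.42
tool_pos: [673.3, 1.1, 109.3]
ee_rot: [-180.0, -0.1, -1.5]
contact_force: [1.0, -0.6, 0.9]
grip_width: 0.375
```

```bash
python3 - <<'E'
from h import *; import plan
plan.st()
im=viewer.grab_frame('wrist'); cv2.imwrite('pics/w4.png',im[:,:,::-1])
E
```

```text
t 3.42 p [673.3   1.1 109.3] r [-1.7999e+02 -7.0000e-02 -1.5300e+00] F [ 1.  -0.6  0.9] w 32.6 q [ 14.  32.  -1.   0. -58.  75.]
```

View pics/w4.png

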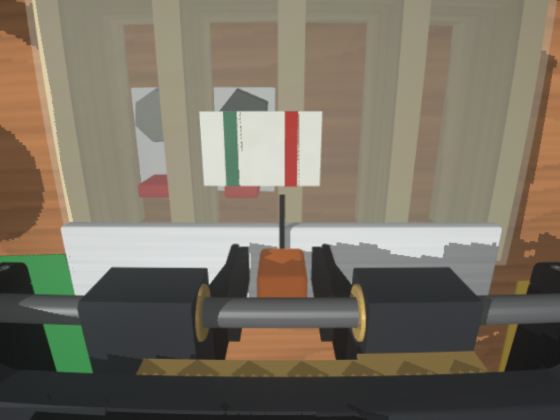

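Emit:
carry_out(targets=[{"fingers": 20, "tx": 0, "ty": 0, "tz": 2, "ax": 0, "ay": 0, "az": 0}, {"fingers": 20, "tx": 0, "ty": 0, "tz": 0, "ax": 0, "ay": 0, "az": 0}, {"fingers": 20, "tx": 0, "ty": 0, "tz": 0, "ax": 0, "ay": 0, "az": 0}, {"fingers": 20, "tx": 0, "ty": -4, "tz": 0, "ax": 0, "ay": 0, "az": 0}, {"fingers": 20, "tx": 0, "ty": -4, "tz": 0, "ax": 0, "ay": 0, "az": 0}])

```text
time_s: 4.1
tool_pos: [673.6, 8.4, 108.0]
ee_rot: [180.0, -0.1, -1.5]
contact_force: [-2.1, -2.0, 4.5]
grip_width: 0.276
```

Emit:
carry_out(targets=[{"fingers": 20, "tx": 0, "ty": -4, "tz": 0, "ax": 0, "ay": 0, "az": 0}, {"fingers": 20, "tx": 0, "ty": -4, "tz": 0, "ax": 0, "ay": 0, "az": 0}, {"fingers": 20, "tx": 0, "ty": -4, "tz": 0, "ax": 0, "ay": 0, "az": 0}, {"fingers": 20, "tx": 0, "ty": -3, "tz": 0, "ax": 0, "ay": 0, "az": 0}, {"fingers": 20, "tx": 0, "ty": 0, "tz": 0, "ax": 0, "ay": 0, "az": 0}])

```text
time_s: 4.72
tool_pos: [674.0, 23.9, 108.0]
ee_rot: [180.0, -0.1, -1.5]
contact_force: [-1.0, -0.5, 5.3]
grip_width: 0.276
```

```bash
python3 - <<'E'
from h import *; import plan
np.set_printoptions(precision=1,suppress=True)
plan.st()
im=viewer.grab_frame('wrist'); crop(im,130,80,400,260,2.9,'w5')
im=viewer.grab_frame('top'); crop(im,220,80,330,160,7,'t5')
E
```

```text
t 4.72 p [674.   23.9 108. ] r [180.   -0.1  -1.5] F [-1.  -0.5  5.3] w 24.0 q [ 16.  32.  -0.   0. -58.  73.]
```

View pics/w5.png

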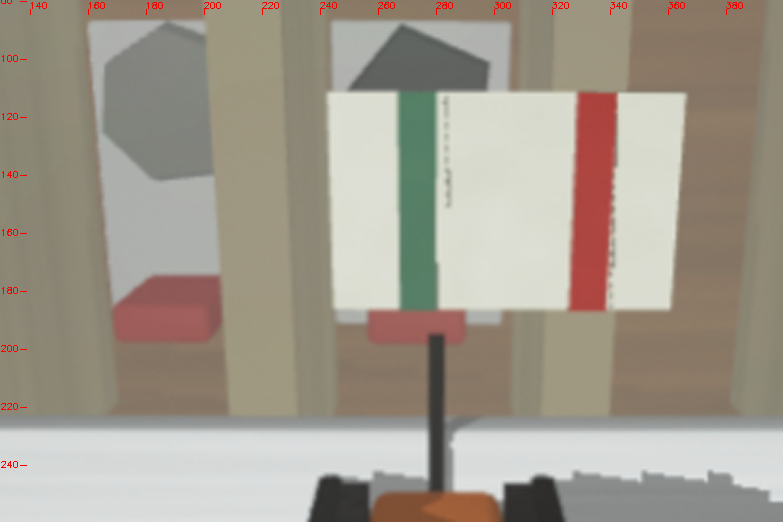

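View pics/t5.png

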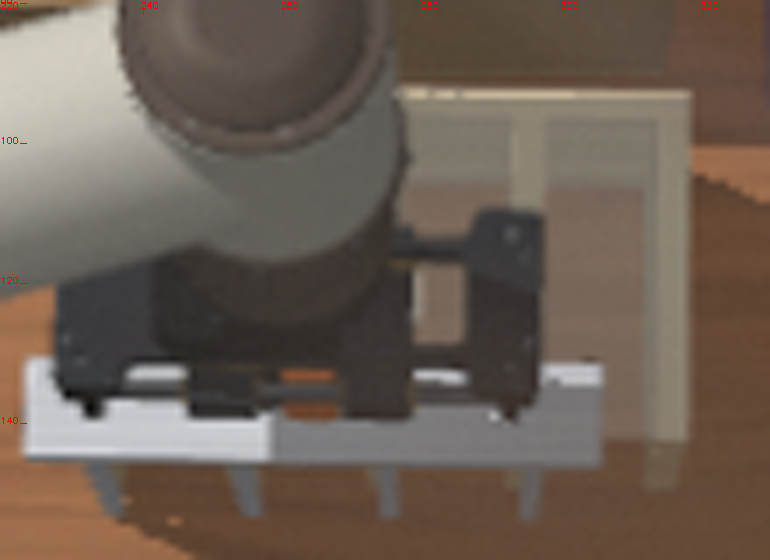

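Emit:
carry_out(targets=[{"fingers": 20, "tx": 0, "ty": -2, "tz": -1, "ax": 0, "ay": 0, "az": 0}, {"fingers": 20, "tx": 0, "ty": -1.4, "tz": 0, "ax": 0, "ay": 0, "az": 0}, {"fingers": 20, "tx": 0, "ty": 0, "tz": 0, "ax": 0, "ay": 0, "az": 0}, {"fingers": 20, "tx": 0, "ty": 0, "tz": 0, "ax": 0, "ay": 0, "az": 0}, {"fingers": 20, "tx": 0, "ty": 0, "tz": 0, "ax": 0, "ay": 0, "az": 0}])

```text
time_s: 5.45
tool_pos: [674.1, 27.5, 108.0]
ee_rot: [-180.0, -0.1, -1.5]
contact_force: [0.1, -1.0, 4.8]
grip_width: 0.275
```

```bash
python3 - <<'E'
from h import *; import plan
np.set_printoptions(precision=1,suppress=True)
plan.st()
c=cam('wrist')
im=viewer.grab_frame('wrist'); crop(im,130,80,400,260,2.9,'w6')
q=lambda px,py:(130+px/2.9-.5,80+py/2.9-.5)
E
```

```text
t 5.45 p [674.1  27.5 108. ] r [-180.    -0.1   -1.5] F [ 0.1 -1.   4.8] w 23.9 q [ 16.  32.  -0.   0. -58.  72.]
```

View pics/w6.png

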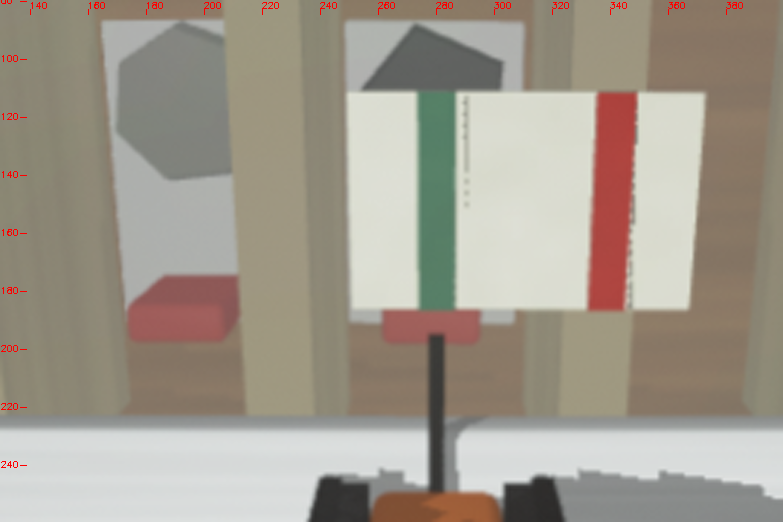

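```bash
python3 - <<'E'
from h import *; import plan
np.set_printoptions(precision=1,suppress=True)
c=cam('wrist')
def p(n,px,py,z): print(n,pix2w(c,[(130+px/2.9-.5,80+py/2.9-.5)],z)[0])
p('green',436,310,86);p('green',436,92,86);p('red',606,310,86);p('pointer',436,335,92)
p('tabC rear',(155+238)/2,303,40);p('tabC front',175,342,40)
p('tabC left front',128,340,40);p('tabD fl',383,344,40);p('tabD fr',481,344,40)
p('C back left',102,20,6);p('D back l',345,22,6);p('D back r',525,22,6);p('D rear base',430,310,6)
p('gate plate back',300,416,98)
E
```

```text
green [710.7  27.4  86. ]
green [751.2  26.3  86. ]
red [709.8  -5.2  86. ]
pointer [707.5  27.5  92. ]
tabC rear [701.8  85.1  40. ]
tabC front [692.2  91.3  40. ]
tabC left front [693.1 102.8  40. ]
tabD fl [690.3  40.8  40. ]
tabD fr [689.7  17.1  40. ]
C back left [768.3 111.    6. ]
D back l [765.6  49.    6. ]
D back r [764.3   3.4   6. ]
D rear base [689.5  29.6   6. ]
gate plate back [694.3  53.1  98. ]
```

Emit:
carry_out(targets=[{"fingers": 45, "tx": 0, "ty": 0, "tz": 0, "ax": 0, "ay": 0, "az": 0}, {"fingers": 45, "tx": 0, "ty": 0, "tz": 0, "ax": 0, "ay": 0, "az": 0}, {"fingers": 45, "tx": 0, "ty": 0, "tz": -10, "ax": 0, "ay": 0, "az": 0}, {"fingers": 45, "tx": 0, "ty": 0, "tz": -35, "ax": 0, "ay": 0, "az": 0}, {"fingers": 45, "tx": 0, "ty": 0, "tz": -45, "ax": 0, "ay": 0, "az": 0}])

```text
time_s: 6.12
tool_pos: [673.0, 27.4, 197.7]
ee_rot: [180.0, 0.2, -1.5]
contact_force: [1.0, 0.1, 1.0]
grip_width: 0.511
```

```bash
python3 plan.py 430 -302 190 12 10
```

```text
1 t [-23.4  33.6   0.9] a [ 0.      0.0003 -0.0236]
2 t [-24.2  33.    0.8] a [ 0.      0.0003 -0.0236]
3 t [-25.   32.4   0.8] a [ 0.      0.0003 -0.0236]
4 t [-25.7  31.9   0.9] a [ 0.      0.0003 -0.0236]
5 t [-26.5  31.2   0.8] a [ 0.      0.0003 -0.0236]
6 t [-27.2  30.6   0.8] a [ 0.      0.0003 -0.0236]
7 t [-27.9  29.9   0.8] a [ 0.      0.0003 -0.0236]
8 t [-28.6  29.3   0.8] a [ 0.      0.0003 -0.0236]
9 t [-29.3  28.6   0.8] a [ 0.      0.0003 -0.0236]
10 t [-29.9  27.9   0.8] a [ 0.      0.0003 -0.0236]
t 6.12 p [673.   27.4 197.7] r [ 1.7997e+02  1.6000e-01 -1.5300e+00] F [1.  0.1 1. ] w 44.4 q [ 16.  28.   6.  -0. -68.  72.]
```

Emit:
carry_out(targets=[{"fingers": 60, "tx": -23, "ty": 34, "tz": 0, "ax": 0, "ay": 0, "az": -0.024}, {"fingers": 60, "tx": -24, "ty": 33, "tz": 0, "ax": 0, "ay": 0, "az": -0.024}, {"fingers": 60, "tx": -25, "ty": 32, "tz": 0, "ax": 0, "ay": 0, "az": -0.024}, {"fingers": 60, "tx": -26, "ty": 32, "tz": 0, "ax": 0, "ay": 0, "az": -0.024}, {"fingers": 60, "tx": -26, "ty": 31, "tz": 0, "ax": 0, "ay": 0, "az": -0.024}])

```text
time_s: 6.75
tool_pos: [552.2, -138.2, 198.2]
ee_rot: [-180.0, -0.0, 5.4]
contact_force: [-0.2, 0.3, 0.0]
grip_width: 0.689
```

Emit:
carry_out(targets=[{"fingers": 60, "tx": -27, "ty": 31, "tz": 0, "ax": 0, "ay": 0, "az": -0.024}, {"fingers": 60, "tx": -28, "ty": 30, "tz": 0, "ax": 0, "ay": 0, "az": -0.024}, {"fingers": 60, "tx": -29, "ty": 29, "tz": 0, "ax": 0, "ay": 0, "az": -0.024}, {"fingers": 60, "tx": -29, "ty": 29, "tz": 0, "ax": 0, "ay": 0, "az": -0.024}, {"fingers": 60, "tx": -30, "ty": 28, "tz": 0, "ax": 0, "ay": 0, "az": -0.024}])

```text
time_s: 7.38
tool_pos: [431.3, -304.0, 198.3]
ee_rot: [180.0, -0.1, 12.3]
contact_force: [0.4, -0.3, -0.6]
grip_width: 0.69
```

```bash
python3 - <<'E'
from h import *; import plan
plan.st()
im=viewer.grab_frame('wrist'); cv2.imwrite('pics/w7.png',im[:,:,::-1])
im=viewer.grab_frame('top'); cv2.imwrite('pics/t7.png',im[:,:,::-1])
E
```

```text
t 7.38 p [ 431.3 -304.   198.3] r [ 1.7997e+02 -5.0000e-02  1.2270e+01] F [ 0.4 -0.3 -0.6] w 60.0 q [-18.  14. -15.  -0. -61. 120.]
```

View pics/w7.png

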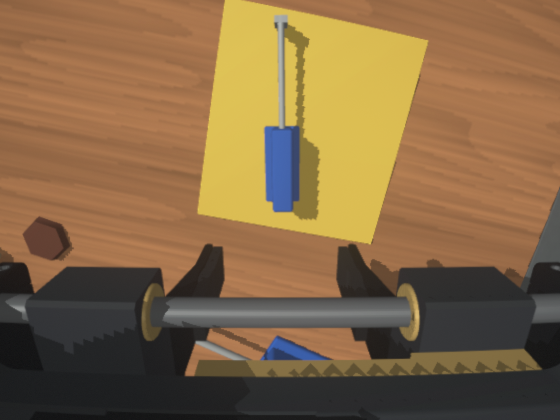

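View pics/t7.png

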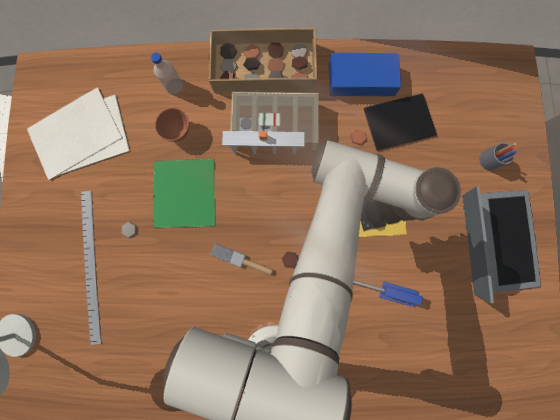

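```bash
python3 - <<'E'
from h import *; import plan
np.set_printoptions(precision=1,suppress=True)
im=cv2.imread('pics/w7.png')[:,:,::-1]; crop(im,240,0,330,220,2.7,'w7c')
c=cam('wrist')
def p(n,u,v,z): print(n,pix2w(c,[(u,v)],z)[0])
p('front',282.5,127,45);p('rear',283.5,211,45);p('rear l',274,211,45);p('rear r',293,211,45);p('hook',281.5,19,32)
E
```

```text
front [ 486.4 -294.8   45. ]
rear [ 408.1 -312.5   45. ]
rear l [ 406.2 -303.5   45. ]
rear r [ 410.  -321.6   45. ]
hook [ 576.2 -274.8   32. ]
```

View pics/w7c.png

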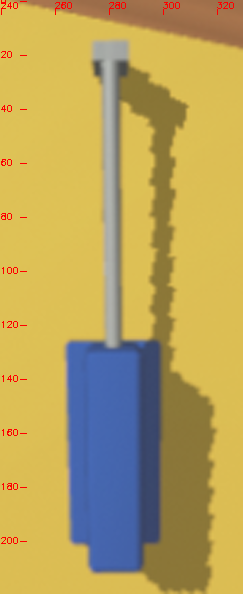

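Emit:
carry_out(force=35, targets=[{"fingers": 60, "tx": 14.5, "ty": 2, "tz": 30, "ax": 0, "ay": 0, "az": -0.004}, {"fingers": 60, "tx": 0, "ty": 0, "tz": 50, "ax": 0, "ay": 0, "az": 0}, {"fingers": 60, "tx": 0, "ty": 0, "tz": 40, "ax": 0, "ay": 0, "az": 0}, {"fingers": 60, "tx": 0, "ty": 0, "tz": 15, "ax": 0, "ay": 0, "az": 0}, {"fingers": 60, "tx": 0, "ty": 0, "tz": 0, "ax": 0, "ay": 0, "az": 0}])

```text
time_s: 8.1
tool_pos: [446.9, -301.8, 62.5]
ee_rot: [-180.0, 0.1, 12.5]
contact_force: [-0.2, -0.9, 0.3]
grip_width: 0.689
```

```bash
python3 - <<'E'
from h import *; import plan
plan.st()
im=viewer.grab_frame('wrist'); cv2.imwrite('pics/w8.png',im[:,:,::-1])
E
```

```text
t 8.10 p [ 446.9 -301.8   62.5] r [-1.7999e+02  5.0000e-02  1.2480e+01] F [-0.2 -0.9  0.3] w 60.0 q [-17.  24. -23.   0. -43. 119.]
```

View pics/w8.png

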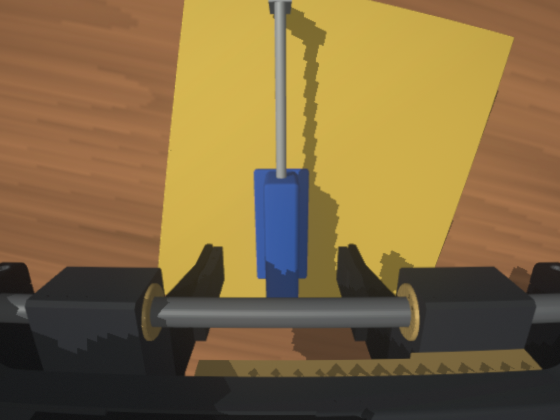

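Emit:
carry_out(force=35, targets=[{"fingers": 60, "tx": 0, "ty": 0, "tz": 25, "ax": 0, "ay": 0, "az": 0}, {"fingers": 60, "tx": 0, "ty": 0, "tz": 16, "ax": 0, "ay": 0, "az": 0}, {"fingers": 60, "tx": 0, "ty": 0, "tz": 6, "ax": 0, "ay": 0, "az": 0}, {"fingers": 15, "tx": 0, "ty": 0, "tz": 0, "ax": 0, "ay": 0, "az": 0}, {"fingers": 15, "tx": 0, "ty": 0, "tz": 0, "ax": 0, "ay": 0, "az": 0}])

```text
time_s: 8.78
tool_pos: [447.3, -302.2, 16.3]
ee_rot: [179.9, -0.1, 12.5]
contact_force: [-0.1, 0.1, 0.6]
grip_width: 0.543
```

Emit:
carry_out(force=35, targets=[{"fingers": 15, "tx": 0, "ty": 0, "tz": 0, "ax": 0, "ay": 0, "az": 0}, {"fingers": 15, "tx": 0, "ty": 0, "tz": 0, "ax": 0, "ay": 0, "az": 0}, {"fingers": 15, "tx": 0, "ty": 0, "tz": 0, "ax": 0, "ay": 0, "az": 0}, {"fingers": 15, "tx": 0, "ty": 0, "tz": 0, "ax": 0, "ay": 0, "az": 0}, {"fingers": 15, "tx": 0, "ty": 0, "tz": 0, "ax": 0, "ay": 0, "az": 0}])

```text
time_s: 9.4
tool_pos: [446.8, -302.0, 15.8]
ee_rot: [180.0, -0.0, 12.5]
contact_force: [-0.6, -0.3, 1.3]
grip_width: 0.225
```

```bash
python3 - <<'E'
from h import *; import plan
plan.st()
im=viewer.grab_frame('wrist'); cv2.imwrite('pics/w9.png',im[:,:,::-1])
E
```

```text
t 9.40 p [ 446.8 -302.    15.8] r [ 1.7998e+02 -2.0000e-02  1.2450e+01] F [-0.6 -0.3  1.3] w 19.6 q [-17.  28. -26.   0. -37. 119.]
```

View pics/w9.png

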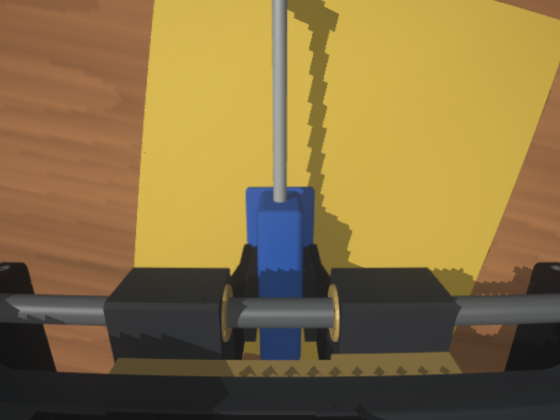

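```bash
python3 - <<'E'
from h import *; import plan
np.set_printoptions(precision=1,suppress=True)
c=cam('wrist')
for q in [(280,195,45),(280,205,45),(280,187,9),(247,187,9),(314,187,9)]: print(q,pix2w(c,[q[:2]],q[2])[0])
plan.plan(480,32.2,26,-1.4,10)
E
```

```text
(280, 195, 45) [ 492.4 -291.3   45. ]
(280, 205, 45) [ 488.3 -292.2   45. ]
(280, 187, 9) [ 486.2 -292.7    9. ]
(247, 187, 9) [ 482.6 -276.3    9. ]
(314, 187, 9) [ 490.  -309.6    9. ]
1 t [ 10.4 -31.9  -1. ] a [ 0. -0.  0.]
2 t [  9.7 -32.2  -1.1] a [ 0. -0.  0.]
3 t [  8.9 -32.4  -1. ] a [ 0. -0.  0.]
4 t [  8.1 -32.6  -1. ] a [ 0. -0.  0.]
5 t [  7.3 -32.8  -1.1] a [ 0. -0.  0.]
6 t [  6.6 -32.9  -1. ] a [ 0. -0.  0.]
7 t [  5.7 -33.1  -1. ] a [ 0. -0.  0.]
8 t [  4.9 -33.2  -1.1] a [ 0. -0.  0.]
9 t [  4.1 -33.4  -1. ] a [ 0. -0.  0.]
10 t [  3.3 -33.4  -1. ] a [ 0. -0.  0.]
```

Emit:
carry_out(targets=[{"fingers": 15, "tx": 0, "ty": 0, "tz": -5, "ax": 0, "ay": 0, "az": 0}, {"fingers": 15, "tx": 0, "ty": 0, "tz": -6, "ax": 0, "ay": 0, "az": 0}, {"fingers": 15, "tx": 0, "ty": 0, "tz": -1, "ax": 0, "ay": 0, "az": 0}, {"fingers": 15, "tx": 0, "ty": 0, "tz": 0, "ax": 0, "ay": 0, "az": 0}, {"fingers": 15, "tx": 0, "ty": 0, "tz": 0, "ax": 0, "ay": 0, "az": 0}])

```text
time_s: 10.07
tool_pos: [446.5, -301.8, 27.4]
ee_rot: [-180.0, 0.0, 12.4]
contact_force: [-0.6, -0.1, -1.3]
grip_width: 0.225
```

```bash
python3 - <<'E'
from h import *; import plan
plan.st()
im=viewer.grab_frame('wrist'); cv2.imwrite('pics/w10.png',im[:,:,::-1])
E
```

```text
t 10.07 p [ 446.5 -301.8   27.4] r [-1.7999e+02  2.0000e-02  1.2440e+01] F [-0.6 -0.1 -1.3] w 19.5 q [-17.  27. -25.  -0. -38. 119.]
```

View pics/w10.png

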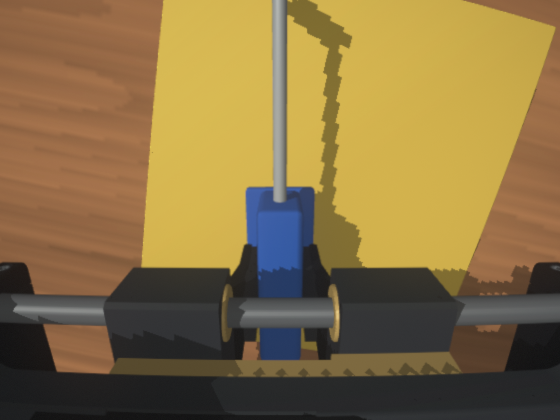

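Lifted without tilting. I'll carry it to lane D.

Emit:
carry_out(targets=[{"fingers": 15, "tx": 10, "ty": -32, "tz": 0, "ax": 0, "ay": 0, "az": 0.024}, {"fingers": 15, "tx": 10, "ty": -32, "tz": 0, "ax": 0, "ay": 0, "az": 0.024}, {"fingers": 15, "tx": 9, "ty": -32, "tz": 0, "ax": 0, "ay": 0, "az": 0.024}, {"fingers": 15, "tx": 8, "ty": -33, "tz": 0, "ax": 0, "ay": 0, "az": 0.024}, {"fingers": 15, "tx": 7, "ty": -33, "tz": 0, "ax": 0, "ay": 0, "az": 0.024}])

```text
time_s: 10.75
tool_pos: [462.9, -133.6, 27.5]
ee_rot: [180.0, -0.0, 5.5]
contact_force: [0.2, 0.3, -1.7]
grip_width: 0.223
```

Emit:
carry_out(targets=[{"fingers": 15, "tx": 7, "ty": -33, "tz": 0, "ax": 0, "ay": 0, "az": 0.024}, {"fingers": 15, "tx": 6, "ty": -33, "tz": 0, "ax": 0, "ay": 0, "az": 0.024}, {"fingers": 15, "tx": 5, "ty": -33, "tz": 0, "ax": 0, "ay": 0, "az": 0.024}, {"fingers": 15, "tx": 4, "ty": -33, "tz": 0, "ax": 0, "ay": 0, "az": 0.024}, {"fingers": 15, "tx": 3, "ty": -33, "tz": 0, "ax": 0, "ay": 0, "az": 0.024}])

```text
time_s: 11.38
tool_pos: [479.7, 32.6, 27.5]
ee_rot: [180.0, -0.0, -1.3]
contact_force: [-0.7, 0.1, -0.8]
grip_width: 0.228
```

```bash
python3 - <<'E'
from h import *; import plan
plan.st(); plan.plan(480,32.2,58.5,-1.4,1)
im=viewer.grab_frame('wrist'); cv2.imwrite('pics/w11.png',im[:,:,::-1])
im=viewer.grab_frame('scene'); crop(im,150,150,350,350,4,'s11')
E
```

```text
t 11.38 p [479.7  32.6  27.5] r [180.    -0.    -1.34] F [-0.7  0.1 -0.8] w 19.8 q [ 23.  22. -33.   0. -34.  65.]
1 t [  0.3   0.4 -31. ] a [ 0.    -0.     0.001]
```

View pics/w11.png

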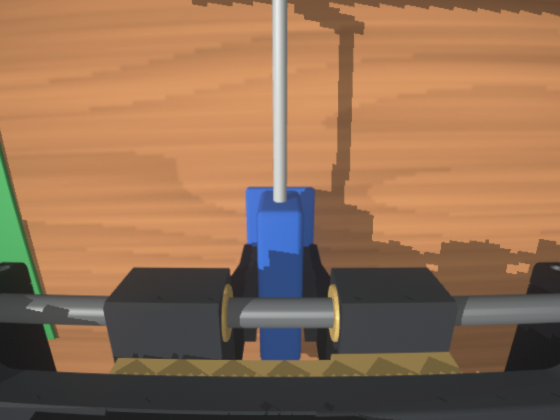

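View pics/s11.png

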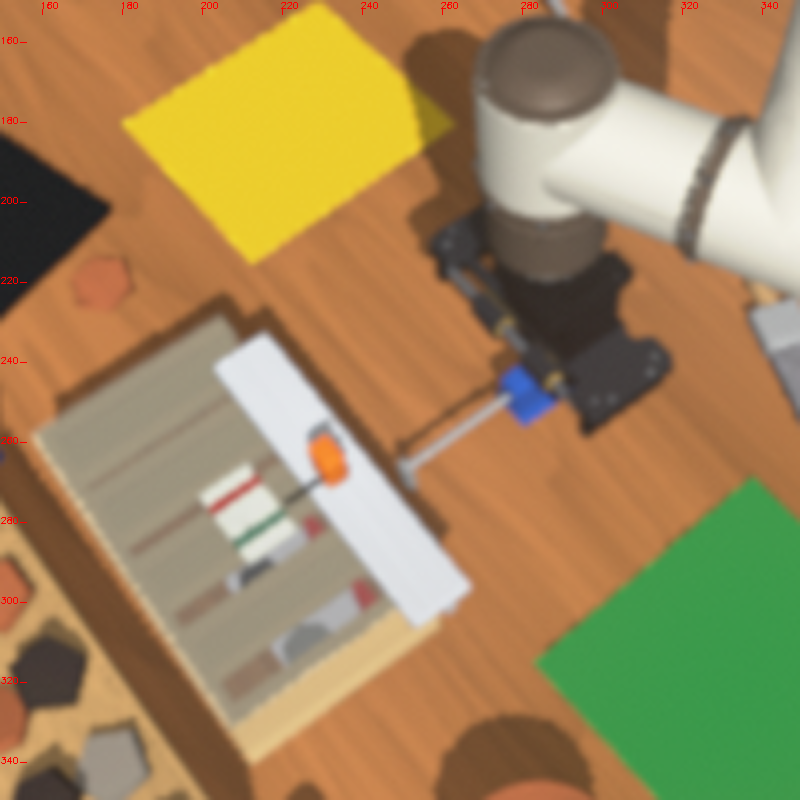

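Emit:
carry_out(targets=[{"fingers": 15, "tx": 0, "ty": 0, "tz": -16, "ax": 0, "ay": 0, "az": 0}, {"fingers": 15, "tx": 0, "ty": 0, "tz": -15, "ax": 0, "ay": 0, "az": 0}, {"fingers": 15, "tx": 0, "ty": 0, "tz": 0, "ax": 0, "ay": 0, "az": 0}, {"fingers": 15, "tx": 12, "ty": 0, "tz": 0, "ax": 0, "ay": 0, "az": 0}, {"fingers": 15, "tx": 13, "ty": 0, "tz": 0, "ax": 0, "ay": 0, "az": 0}])

```text
time_s: 12.1
tool_pos: [505.4, 30.6, 58.0]
ee_rot: [180.0, 0.0, -1.3]
contact_force: [0.1, -0.6, -2.2]
grip_width: 0.23
```

Emit:
carry_out(targets=[{"fingers": 15, "tx": 16, "ty": 0, "tz": 0, "ax": 0, "ay": 0, "az": 0}, {"fingers": 15, "tx": 16, "ty": 0, "tz": 0, "ax": 0, "ay": 0, "az": 0}, {"fingers": 15, "tx": 16, "ty": 0, "tz": 0, "ax": 0, "ay": 0, "az": 0}, {"fingers": 15, "tx": 16, "ty": 0, "tz": 0, "ax": 0, "ay": 0, "az": 0}, {"fingers": 15, "tx": 7, "ty": 0, "tz": 0, "ax": 0, "ay": 0, "az": 0}])

```text
time_s: 12.72
tool_pos: [576.8, 29.0, 57.6]
ee_rot: [180.0, 0.0, -1.3]
contact_force: [-0.6, -0.3, -0.7]
grip_width: 0.227
```

```bash
python3 - <<'E'
from h import *; import plan
plan.st()
im=viewer.grab_frame('wrist'); cv2.imwrite('pics/w12.png',im[:,:,::-1])
im=viewer.grab_frame('scene'); crop(im,150,220,270,340,5,'s12')
E
```

```text
t 12.72 p [576.8  29.   57.6] r [ 1.7998e+02  3.0000e-02 -1.3400e+00] F [-0.6 -0.3 -0.7] w 19.8 q [ 19.  27. -18.   0. -45.  70.]
```

View pics/w12.png

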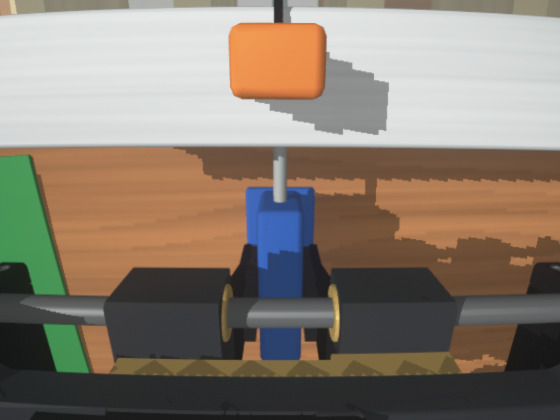

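View pics/s12.png

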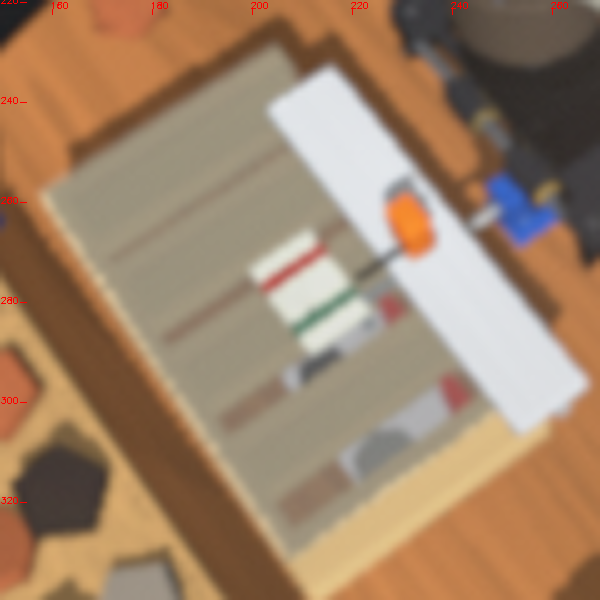

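Emit:
carry_out(targets=[{"fingers": 15, "tx": 0, "ty": 0, "tz": 8, "ax": 0, "ay": 0, "az": 0}, {"fingers": 15, "tx": 0, "ty": 0, "tz": 8, "ax": 0, "ay": 0, "az": 0}, {"fingers": 15, "tx": 0, "ty": 0, "tz": 7, "ax": 0, "ay": 0, "az": 0}, {"fingers": 15, "tx": 0, "ty": 0, "tz": 0, "ax": 0, "ay": 0, "az": 0}, {"fingers": 15, "tx": -5, "ty": 0, "tz": 0, "ax": 0, "ay": 0, "az": 0}])

```text
time_s: 13.45
tool_pos: [570.8, 29.5, 35.7]
ee_rot: [-180.0, -0.0, -1.3]
contact_force: [-0.7, 0.2, -0.5]
grip_width: 0.228
```

Emit:
carry_out(targets=[{"fingers": 15, "tx": -6, "ty": 0, "tz": 0, "ax": 0, "ay": 0, "az": 0}, {"fingers": 15, "tx": -8, "ty": 0, "tz": 0, "ax": 0, "ay": 0, "az": 0}, {"fingers": 15, "tx": -8, "ty": 0, "tz": 0, "ax": 0, "ay": 0, "az": 0}, {"fingers": 15, "tx": -8, "ty": 0, "tz": 0, "ax": 0, "ay": 0, "az": 0}, {"fingers": 15, "tx": -8, "ty": 0, "tz": 0, "ax": 0, "ay": 0, "az": 0}])

```text
time_s: 14.08
tool_pos: [532.3, 30.3, 35.7]
ee_rot: [-180.0, -0.0, -1.3]
contact_force: [0.8, -0.2, -1.5]
grip_width: 0.225
```

```bash
python3 - <<'E'
from h import *; import plan
plan.st()
im=viewer.grab_frame('scene'); crop(im,150,220,270,340,5,'s13')
E
```

```text
t 14.07 p [532.3  30.3  35.7] r [-1.7999e+02 -4.0000e-02 -1.3000e+00] F [ 0.8 -0.2 -1.5] w 19.5 q [ 21.  26. -26.   0. -39.  68.]
```

View pics/s13.png

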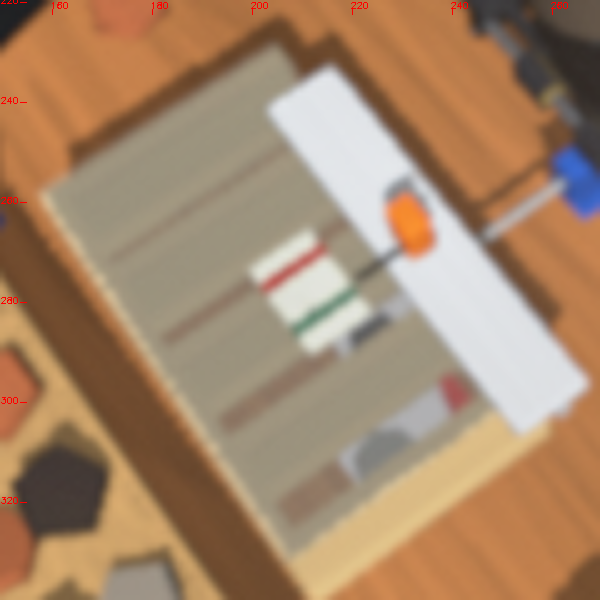

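Emit:
carry_out(targets=[{"fingers": 15, "tx": -12, "ty": 0, "tz": 0, "ax": 0, "ay": 0, "az": 0}, {"fingers": 15, "tx": -14, "ty": 0, "tz": 0, "ax": 0, "ay": 0, "az": 0}, {"fingers": 15, "tx": -15, "ty": 0, "tz": 0, "ax": 0, "ay": 0, "az": 0}, {"fingers": 15, "tx": -15, "ty": 0, "tz": 0, "ax": 0, "ay": 0, "az": 0}, {"fingers": 15, "tx": -14, "ty": 0, "tz": 0, "ax": 0, "ay": 0, "az": 0}])

```text
time_s: 14.75
tool_pos: [461.6, 31.9, 35.7]
ee_rot: [-180.0, -0.0, -1.3]
contact_force: [1.1, -0.5, -0.5]
grip_width: 0.225
```

Emit:
carry_out(targets=[{"fingers": 15, "tx": -15, "ty": 0, "tz": 0, "ax": 0, "ay": 0, "az": 0}, {"fingers": 15, "tx": -15, "ty": 0, "tz": 0, "ax": 0, "ay": 0, "az": 0}, {"fingers": 15, "tx": -15, "ty": 0, "tz": 0, "ax": 0, "ay": 0, "az": 0}, {"fingers": 15, "tx": -14, "ty": 0, "tz": 0, "ax": 0, "ay": 0, "az": 0}, {"fingers": 15, "tx": -8, "ty": 0, "tz": 0, "ax": 0, "ay": 0, "az": 0}])

```text
time_s: 15.38
tool_pos: [394.5, 33.2, 35.5]
ee_rot: [180.0, 0.0, -1.3]
contact_force: [0.4, -0.6, -0.7]
grip_width: 0.23
```

```bash
python3 - <<'E'
from h import *; import plan
plan.st()
im=viewer.grab_frame('wrist'); cv2.imwrite('pics/w14.png',im[:,:,::-1])
im=viewer.grab_frame('scene'); crop(im,150,200,350,340,4,'s14')
E
```

```text
t 15.38 p [394.5  33.2  35.5] r [ 1.7999e+02  3.0000e-02 -1.2900e+00] F [ 0.4 -0.6 -0.7] w 20.0 q [ 29.  15. -44.  -0. -30.  60.]
```

View pics/w14.png

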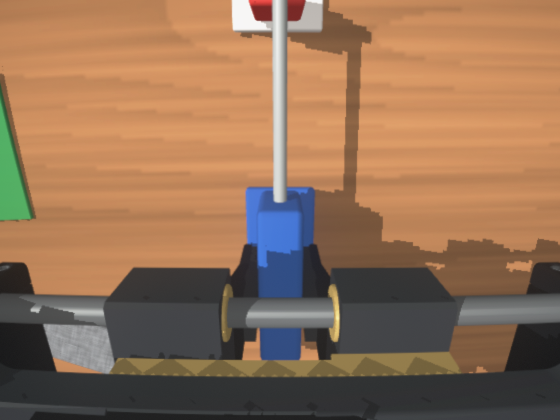

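View pics/s14.png

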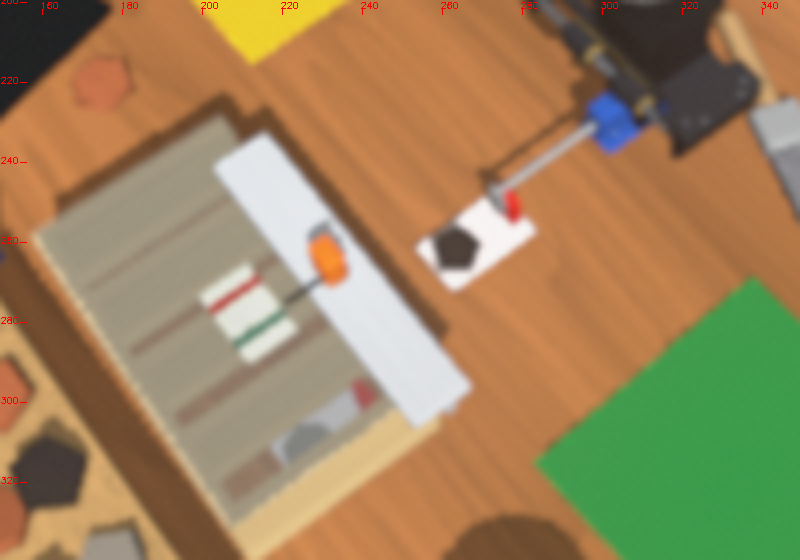

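Emit:
carry_out(targets=[{"fingers": 15, "tx": 4, "ty": 0, "tz": 0, "ax": 0, "ay": 0, "az": 0}, {"fingers": 15, "tx": 0, "ty": 0, "tz": -12, "ax": 0, "ay": 0, "az": 0}, {"fingers": 15, "tx": 0, "ty": 0, "tz": -11, "ax": 0, "ay": 0, "az": 0}, {"fingers": 15, "tx": 0, "ty": -20, "tz": 0, "ax": 0, "ay": 0, "az": 0}, {"fingers": 15, "tx": 0, "ty": -25, "tz": 0, "ax": 0, "ay": 0, "az": 0.002}])

```text
time_s: 16.1
tool_pos: [401.0, 78.6, 59.0]
ee_rot: [-180.0, -0.0, -1.5]
contact_force: [-1.0, -0.2, -1.4]
grip_width: 0.23
```

Emit:
carry_out(targets=[{"fingers": 15, "tx": 0, "ty": -20, "tz": 0, "ax": 0, "ay": 0, "az": 0}, {"fingers": 15, "tx": 12, "ty": 0, "tz": 0, "ax": 0, "ay": 0, "az": 0}, {"fingers": 15, "tx": 18, "ty": 0, "tz": 0, "ax": 0, "ay": 0, "az": 0}, {"fingers": 15, "tx": 20, "ty": 0, "tz": 0, "ax": 0, "ay": 0, "az": 0}, {"fingers": 15, "tx": 20, "ty": 0, "tz": 0, "ax": 0, "ay": 0, "az": 0}])

```text
time_s: 16.73
tool_pos: [472.4, 95.7, 58.5]
ee_rot: [180.0, 0.0, -1.5]
contact_force: [-0.7, 0.6, -1.3]
grip_width: 0.228
```

```bash
python3 - <<'E'
from h import *; import plan
plan.st(); plan.plan(577,93.8,58,-1.4,6)
im=viewer.grab_frame('scene'); crop(im,150,200,350,340,4,'s15')
E
```

```text
t 16.73 p [472.4  95.7  58.5] r [ 1.7999e+02  1.0000e-02 -1.4700e+00] F [-0.7  0.6 -1.3] w 19.8 q [ 31.  20. -31.   0. -39.  58.]
1 t [17.4 -0.1  0.1] a [ 0.      0.     -0.0002]
2 t [17.5 -0.2  0.1] a [ 0.      0.     -0.0002]
3 t [17.4 -0.1  0.1] a [ 0.      0.     -0.0002]
4 t [17.5 -0.1  0. ] a [ 0.      0.     -0.0002]
5 t [17.4 -0.1  0.1] a [ 0.      0.     -0.0002]
6 t [17.4 -0.1  0.1] a [ 0.      0.     -0.0002]
```

View pics/s15.png

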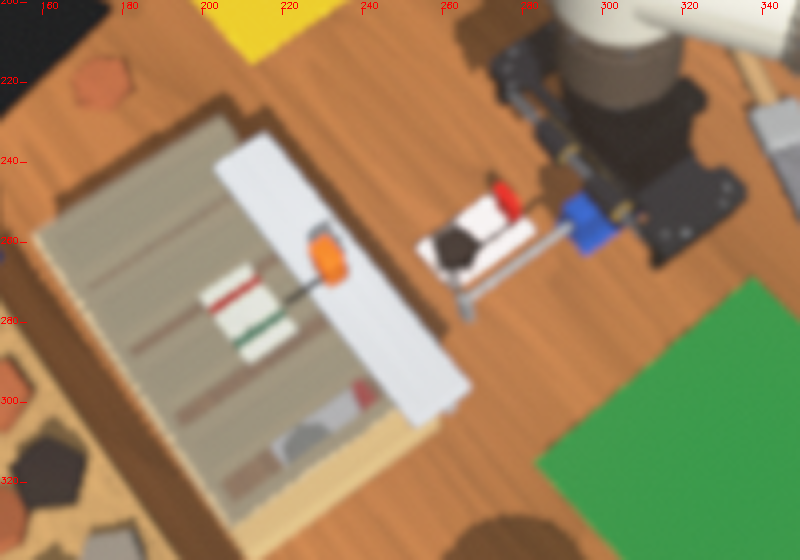

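Emit:
carry_out(targets=[{"fingers": 15, "tx": 20, "ty": 0, "tz": 0, "ax": 0, "ay": 0, "az": 0}, {"fingers": 15, "tx": 20, "ty": 0, "tz": 0, "ax": 0, "ay": 0, "az": 0}, {"fingers": 15, "tx": 20, "ty": 0, "tz": 0, "ax": 0, "ay": 0, "az": 0}, {"fingers": 15, "tx": 20, "ty": 0, "tz": 0, "ax": 0, "ay": 0, "az": 0}, {"fingers": 15, "tx": 18, "ty": -1, "tz": 0, "ax": 0, "ay": 0, "az": 0}])

```text
time_s: 17.4
tool_pos: [569.9, 94.0, 58.2]
ee_rot: [180.0, 0.0, -1.5]
contact_force: [0.3, 0.1, -1.3]
grip_width: 0.228
```

Emit:
carry_out(targets=[{"fingers": 15, "tx": 5, "ty": 0, "tz": 0, "ax": 0, "ay": 0, "az": 0}, {"fingers": 15, "tx": 0, "ty": 0, "tz": 8, "ax": 0, "ay": 0, "az": 0}, {"fingers": 15, "tx": 0, "ty": 0, "tz": 8, "ax": 0, "ay": 0, "az": 0}, {"fingers": 15, "tx": 0, "ty": 0, "tz": 7, "ax": 0, "ay": 0, "az": 0}, {"fingers": 15, "tx": 0, "ty": 0, "tz": 0, "ax": 0, "ay": 0, "az": 0}])

```text
time_s: 18.02
tool_pos: [573.2, 94.8, 34.7]
ee_rot: [180.0, 0.1, -1.4]
contact_force: [-0.3, 1.6, -1.2]
grip_width: 0.224
```

Emit:
carry_out(targets=[{"fingers": 15, "tx": -5, "ty": 0, "tz": 0, "ax": 0, "ay": 0, "az": 0}, {"fingers": 15, "tx": -7, "ty": 0, "tz": 0, "ax": 0, "ay": 0, "az": 0}, {"fingers": 15, "tx": -8, "ty": 0, "tz": 0, "ax": 0, "ay": 0, "az": 0}, {"fingers": 15, "tx": -8, "ty": 0, "tz": 0, "ax": 0, "ay": 0, "az": 0}, {"fingers": 15, "tx": -8, "ty": 0, "tz": 0, "ax": 0, "ay": 0, "az": 0}])

```text
time_s: 18.65
tool_pos: [537.7, 95.9, 35.8]
ee_rot: [-180.0, -0.0, -1.4]
contact_force: [1.0, 0.3, -0.4]
grip_width: 0.224
```

```bash
python3 - <<'E'
from h import *; import plan
plan.st()
im=viewer.grab_frame('scene'); crop(im,150,200,350,340,4,'s16')
E
```

```text
t 18.65 p [537.7  95.9  35.8] r [-1.7999e+02 -3.0000e-02 -1.4100e+00] F [ 1.   0.3 -0.4] w 19.5 q [ 27.  26. -24.   0. -40.  61.]
```

View pics/s16.png

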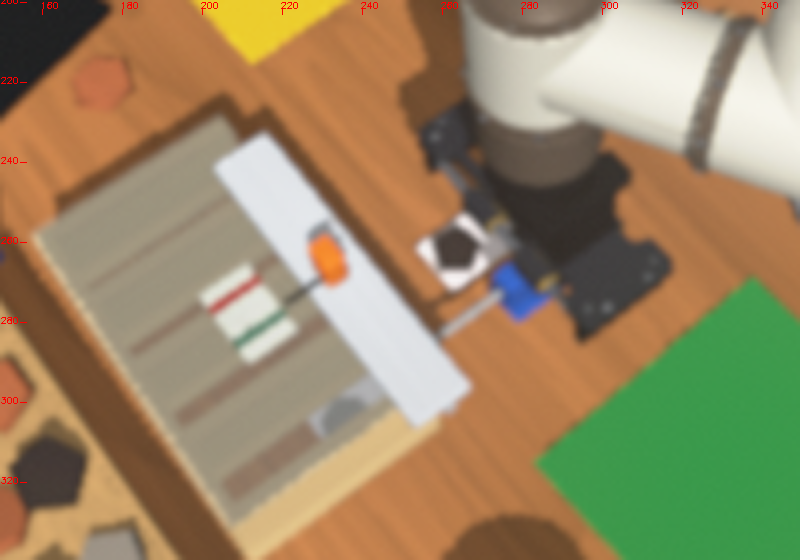

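Emit:
carry_out(targets=[{"fingers": 15, "tx": -12, "ty": 0, "tz": 0, "ax": 0, "ay": 0, "az": 0}, {"fingers": 15, "tx": -14, "ty": 0, "tz": 0, "ax": 0, "ay": 0, "az": 0}, {"fingers": 15, "tx": -15, "ty": 0, "tz": 0, "ax": 0, "ay": 0, "az": 0}, {"fingers": 15, "tx": -15, "ty": 0, "tz": 0, "ax": 0, "ay": 0, "az": 0}, {"fingers": 15, "tx": -15, "ty": 0, "tz": 0, "ax": 0, "ay": 0, "az": 0}])

```text
time_s: 19.32
tool_pos: [466.2, 97.7, 35.7]
ee_rot: [-180.0, -0.0, -1.4]
contact_force: [0.8, -0.1, -1.2]
grip_width: 0.225
```

Emit:
carry_out(targets=[{"fingers": 15, "tx": -15, "ty": 0, "tz": 0, "ax": 0, "ay": 0, "az": 0}, {"fingers": 15, "tx": -15, "ty": 0, "tz": 0, "ax": 0, "ay": 0, "az": 0}, {"fingers": 15, "tx": -15, "ty": 0, "tz": 0, "ax": 0, "ay": 0, "az": 0}, {"fingers": 15, "tx": -14, "ty": 0, "tz": 0, "ax": 0, "ay": 0, "az": 0}, {"fingers": 15, "tx": -12, "ty": 0, "tz": 0, "ax": 0, "ay": 0, "az": 0}])

```text
time_s: 19.95
tool_pos: [395.2, 99.3, 35.6]
ee_rot: [180.0, 0.0, -1.4]
contact_force: [1.4, 0.3, -1.6]
grip_width: 0.229
```

```bash
python3 - <<'E'
from h import *; import plan
plan.st()
im=viewer.grab_frame('scene'); crop(im,150,200,350,340,4,'s17')
E
```

```text
t 19.95 p [395.2  99.3  35.6] r [ 1.7999e+02  1.0000e-02 -1.4100e+00] F [ 1.4  0.3 -1.6] w 19.9 q [ 37.  16. -43.   0. -31.  51.]
```

View pics/s17.png

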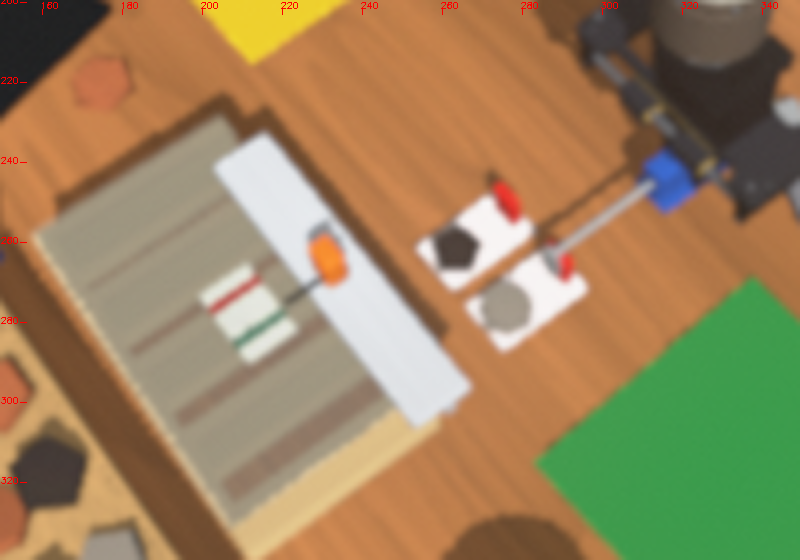

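Emit:
carry_out(targets=[{"fingers": 15, "tx": 4, "ty": 0, "tz": 0, "ax": 0, "ay": 0, "az": 0}, {"fingers": 15, "tx": 0, "ty": 0, "tz": -13, "ax": 0, "ay": 0, "az": 0}, {"fingers": 15, "tx": 0, "ty": 0, "tz": -13, "ax": 0, "ay": 0, "az": 0}, {"fingers": 15, "tx": 0, "ty": 0, "tz": 0, "ax": 0, "ay": 0, "az": 0}, {"fingers": 15, "tx": 0, "ty": 0, "tz": 0, "ax": 0, "ay": 0, "az": 0}])

```text
time_s: 20.62
tool_pos: [400.1, 99.1, 61.1]
ee_rot: [180.0, 0.0, -1.5]
contact_force: [-0.3, 1.0, -1.6]
grip_width: 0.228
```

```bash
python3 plan.py 446.5 -302 61 12.4 12; python3 - <<'E'
from h import *
im=viewer.grab_frame('scene'); crop(im,170,140,350,300,4,'s18')
E
```

```text
1 t [ 4.7 33.3  0. ] a [ 0.      0.0001 -0.0201]
2 t [ 4.1 33.4  0. ] a [ 0.      0.0001 -0.0201]
3 t [ 3.3 33.5  0.1] a [ 0.      0.0001 -0.0201]
4 t [ 2.7 33.5 -0. ] a [ 0.      0.0001 -0.0201]
5 t [ 2.  33.6 -0. ] a [ 0.      0.0001 -0.0201]
6 t [ 1.4 33.6  0. ] a [ 0.      0.0001 -0.0201]
7 t [ 0.7 33.7  0. ] a [ 0.      0.0001 -0.0201]
8 t [-0.  33.6  0.1] a [ 0.      0.0001 -0.0201]
9 t [-0.7 33.6 -0. ] a [ 0.      0.0001 -0.0201]
10 t [-1.4 33.7 -0. ] a [ 0.      0.0001 -0.0201]
11 t [-2.  33.5  0. ] a [ 0.      0.0001 -0.0201]
12 t [-2.7 33.6  0. ] a [ 0.      0.0001 -0.0201]
t 20.62 p [400.1  99.1  61.1] r [ 1.7997e+02  5.0000e-02 -1.4500e+00] F [-0.3  1.  -1.6] w 19.8 q [ 37.  14. -41.  -0. -36.  52.]
```

View pics/s18.png

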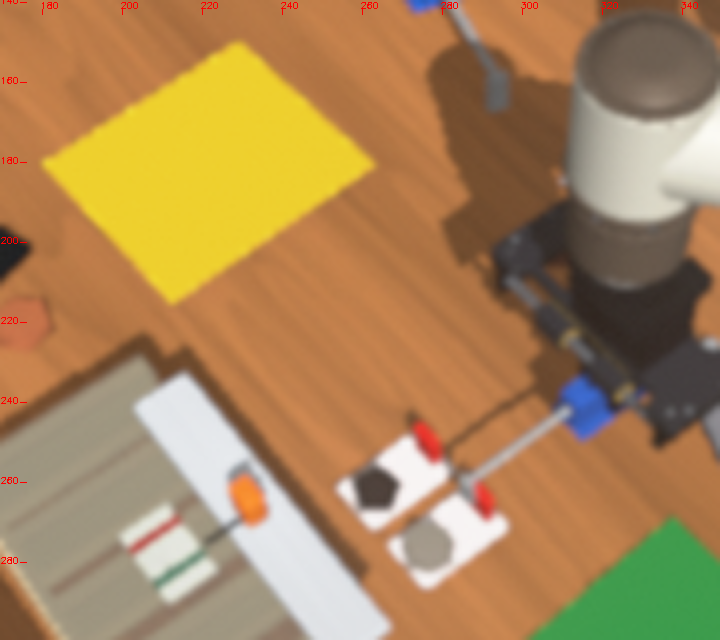

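Emit:
carry_out(targets=[{"fingers": 15, "tx": 4, "ty": 33, "tz": 0, "ax": 0, "ay": 0, "az": -0.02}, {"fingers": 15, "tx": 4, "ty": 33, "tz": 0, "ax": 0, "ay": 0, "az": -0.02}, {"fingers": 15, "tx": 3, "ty": 34, "tz": 0, "ax": 0, "ay": 0, "az": -0.02}, {"fingers": 15, "tx": 2, "ty": 34, "tz": 0, "ax": 0, "ay": 0, "az": -0.02}, {"fingers": 15, "tx": 2, "ty": 34, "tz": 0, "ax": 0, "ay": 0, "az": -0.02}])

```text
time_s: 21.3
tool_pos: [417.5, -69.7, 61.0]
ee_rot: [180.0, 0.1, 4.4]
contact_force: [0.9, -0.1, -0.1]
grip_width: 0.227
```

Emit:
carry_out(targets=[{"fingers": 15, "tx": 1, "ty": 34, "tz": 4, "ax": 0, "ay": 0, "az": -0.02}, {"fingers": 15, "tx": 0, "ty": 34, "tz": 6, "ax": 0, "ay": 0, "az": -0.02}, {"fingers": 15, "tx": 0, "ty": 34, "tz": 8, "ax": 0, "ay": 0, "az": -0.02}, {"fingers": 15, "tx": -1, "ty": 34, "tz": 8, "ax": 0, "ay": 0, "az": -0.02}, {"fingers": 15, "tx": -2, "ty": 34, "tz": 4, "ax": 0, "ay": 0, "az": -0.02}])

```text
time_s: 21.92
tool_pos: [434.8, -238.8, 30.3]
ee_rot: [-180.0, 0.1, 10.1]
contact_force: [0.2, 0.3, -1.1]
grip_width: 0.226
```

```bash
python3 plan.py 438 -309 26 10 4; python3 - <<'E'
from h import *
im=viewer.grab_frame('wrist'); cv2.imwrite('pics/w19.png',im[:,:,::-1])
im=viewer.grab_frame('scene'); crop(im,170,140,350,300,4,'s19')
E
```

```text
1 t [-2.3 17.4  1.1] a [-0.0002  0.0005  0.0003]
2 t [-2.2 17.5  1. ] a [-0.0002  0.0005  0.0003]
3 t [-2.3 17.4  1.1] a [-0.0002  0.0005  0.0003]
4 t [-2.3 17.4  1.1] a [-0.0002  0.0005  0.0003]
t 21.93 p [ 434.8 -238.8   30.3] r [-1.7995e+02  1.2000e-01  1.0070e+01] F [ 0.2  0.3 -1.1] w 19.7 q [-10.  23. -31.  -0. -36. 110.]
```

View pics/w19.png

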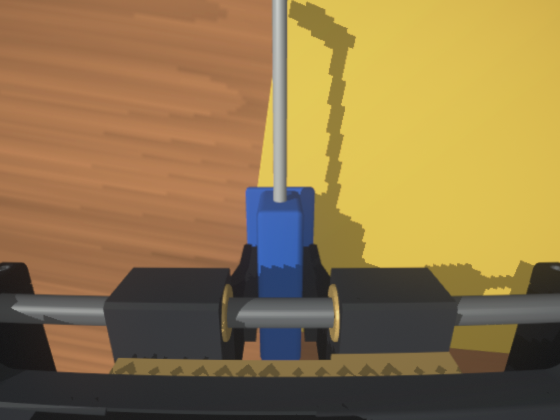

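View pics/s19.png

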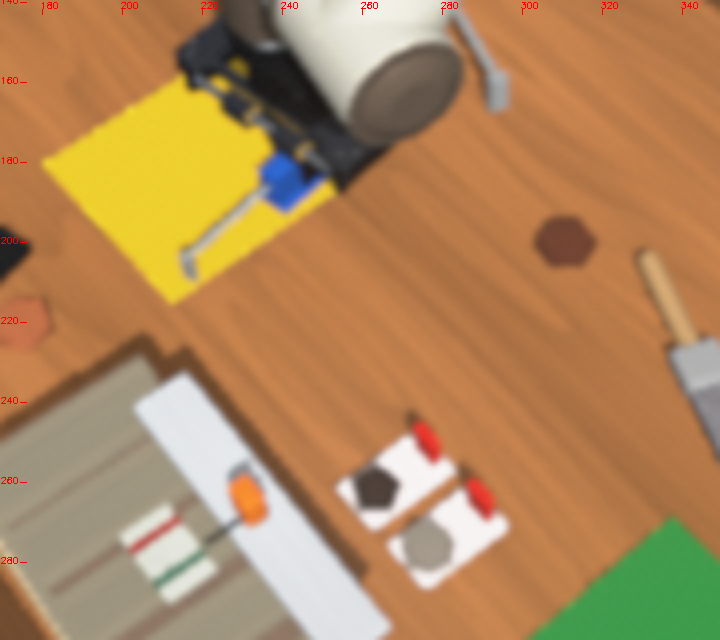

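Emit:
carry_out(targets=[{"fingers": 15, "tx": -2, "ty": 17, "tz": 0, "ax": 0, "ay": 0, "az": 0}, {"fingers": 15, "tx": -2, "ty": 18, "tz": 0, "ax": 0, "ay": 0, "az": 0}, {"fingers": 15, "tx": -2, "ty": 18, "tz": 0, "ax": 0, "ay": 0, "az": 0}, {"fingers": 15, "tx": -2, "ty": 17, "tz": 0, "ax": 0, "ay": 0, "az": 0}, {"fingers": 15, "tx": 0, "ty": 0, "tz": 6, "ax": 0, "ay": 0, "az": 0}])

```text
time_s: 22.65
tool_pos: [440.2, -309.5, 25.7]
ee_rot: [179.9, -0.1, 9.9]
contact_force: [0.6, -0.4, -1.6]
grip_width: 0.228
```

Emit:
carry_out(targets=[{"fingers": 15, "tx": 0, "ty": 0, "tz": 4, "ax": 0, "ay": 0, "az": 0}, {"fingers": 15, "tx": 0, "ty": 0, "tz": 3, "ax": 0, "ay": 0, "az": 0}, {"fingers": 15, "tx": 0, "ty": 0, "tz": 1, "ax": 0, "ay": 0, "az": 0}, {"fingers": 15, "tx": 0, "ty": 0, "tz": 1, "ax": 0, "ay": 0, "az": 0}, {"fingers": 15, "tx": 0, "ty": 0, "tz": 0, "ax": 0, "ay": 0, "az": 0}])

```text
time_s: 23.28
tool_pos: [439.8, -307.9, 16.6]
ee_rot: [180.0, -0.0, 10.1]
contact_force: [-0.3, 0.1, -0.8]
grip_width: 0.232
```

```bash
python3 -c "
import plan;plan.st()"
```

```text
t 23.27 p [ 439.8 -307.9   16.6] r [180.    -0.    10.06] F [-0.3  0.1 -0.8] w 20.2 q [-18.  28. -26.   0. -37. 118.]
```

Emit:
carry_out(targets=[{"fingers": 15, "tx": 0, "ty": 0, "tz": 0.8, "ax": 0, "ay": 0, "az": 0}, {"fingers": 15, "tx": 0, "ty": 0, "tz": 0, "ax": 0, "ay": 0, "az": 0}, {"fingers": 50, "tx": 0, "ty": 0, "tz": 0, "ax": 0, "ay": 0, "az": 0}, {"fingers": 50, "tx": 0, "ty": 0, "tz": 0, "ax": 0, "ay": 0, "az": 0}, {"fingers": 50, "tx": 0, "ty": 0, "tz": 0, "ax": 0, "ay": 0, "az": 0}])

```text
time_s: 23.9
tool_pos: [439.8, -308.1, 15.9]
ee_rot: [180.0, -0.0, 10.0]
contact_force: [-0.0, 0.2, 0.0]
grip_width: 0.48
```

Emit:
carry_out(targets=[{"fingers": 50, "tx": 0, "ty": 0, "tz": 0, "ax": 0, "ay": 0, "az": 0}, {"fingers": 50, "tx": 0, "ty": 0, "tz": -10, "ax": 0, "ay": 0, "az": 0}, {"fingers": 50, "tx": 0, "ty": 0, "tz": -30, "ax": 0, "ay": 0, "az": 0}, {"fingers": 50, "tx": 0, "ty": 0, "tz": -45, "ax": 0, "ay": 0, "az": 0}, {"fingers": 50, "tx": 0, "ty": 0, "tz": -45, "ax": 0, "ay": 0, "az": 0}])

```text
time_s: 24.52
tool_pos: [439.5, -308.0, 147.7]
ee_rot: [180.0, -0.0, 10.0]
contact_force: [0.4, 0.6, -0.5]
grip_width: 0.573
```

```bash
python3 - <<'E'
from h import *;import plan
plan.st()
im=viewer.grab_frame('wrist'); cv2.imwrite('pics/w20.png',im[:,:,::-1])
np.set_printoptions(precision=1,suppress=True)
t=cam('top'); im=viewer.grab_frame('top'); crop(im,220,120,330,210,7,'t20')
E
```

```text
t 24.52 p [ 439.5 -308.   147.7] r [ 1.7998e+02 -1.0000e-02  1.0050e+01] F [ 0.4  0.6 -0.5] w 49.8 q [-18.  17. -18.   0. -54. 118.]
```

View pics/w20.png

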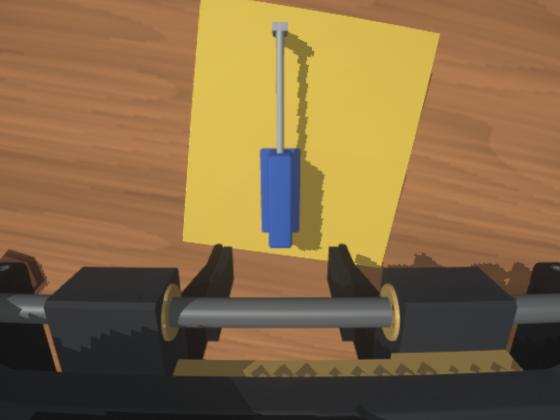

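View pics/t20.png

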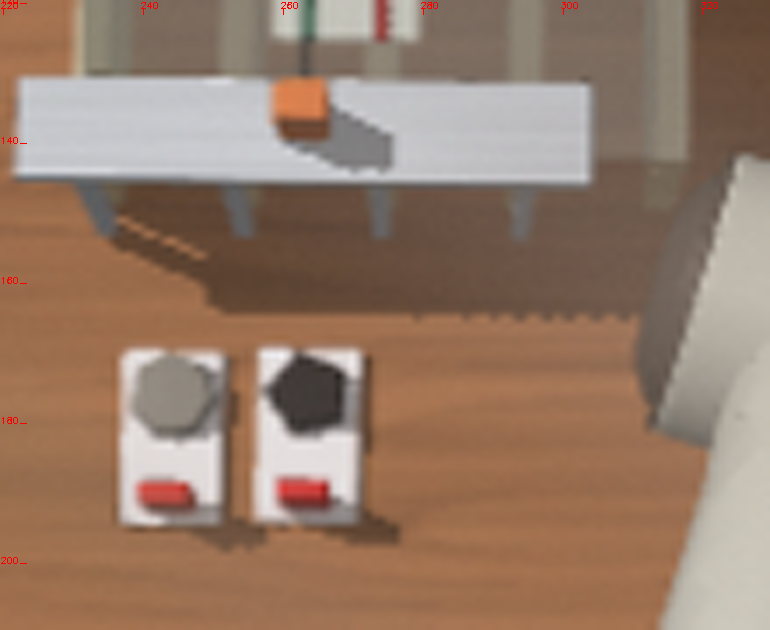

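```bash
python3 - <<'E'
from h import *;import plan
np.set_printoptions(precision=1,suppress=True)
t=cam('top')
c=lambda px,py:(220+px/7-.5,120+py/7-.5)
for n,px,py,z in [('tabC',164,489,40),('tabD',303,487,40),('C plate',120,350,6),('C',222,350,6),('C',120,523,6),('C',222,523,6),('D',257,348,6),('D',362,348,6),('D',253,523,6),('D',360,523,6)]: print(n,pix2w(t,[c(px,py)],z)[0])
E
python3 plan.py 518 98 160 88.6 12
```

```text
tabC [520.1  93.9  40. ]
tabD [520.3  31.9  40. ]
C plate [591.2 118.1   6. ]
C [590.6  70.8   6. ]
C [510.3 117.6   6. ]
C [509.8  70.8   6. ]
D [591.3  54.6   6. ]
D [590.7   6.2   6. ]
D [509.7  56.6   6. ]
D [509.1   7.6   6. ]
1 t [ 12.1 -32.3  -0.8] a [ 0.0011 -0.0003 -0.1142]
2 t [ 15.7 -30.8  -0.7] a [ 0.0011 -0.0003 -0.1142]
3 t [ 19.2 -28.7  -0.7] a [ 0.0011 -0.0003 -0.1142]
4 t [ 22.3 -26.4  -0.7] a [ 0.0011 -0.0003 -0.1142]
5 t [ 25.1 -23.7  -0.7] a [ 0.0011 -0.0003 -0.1142]
6 t [ 27.7 -20.7  -0.6] a [ 0.0011 -0.0003 -0.1142]
7 t [ 29.8 -17.4  -0.6] a [ 0.0011 -0.0003 -0.1142]
8 t [ 31.7 -13.8  -0.7] a [ 0.0011 -0.0003 -0.1142]
9 t [ 33.  -10.2  -0.6] a [ 0.0011 -0.0003 -0.1142]
10 t [33.9 -6.4 -0.6] a [ 0.0011 -0.0003 -0.1142]
11 t [34.5 -2.4 -0.6] a [ 0.0011 -0.0003 -0.1142]
12 t [34.5  1.5 -0.7] a [ 0.0011 -0.0003 -0.1142]
t 24.62 p [ 443.  -309.6  152.2] r [179.57  -0.6   10.11] F [ 0.9 -1.1  0.7] w 50.2 q [-18.  17. -18.   0. -54. 118.]
```

Emit:
carry_out(targets=[{"fingers": 50, "tx": 12, "ty": -32, "tz": 0, "ax": 0, "ay": 0, "az": -0.114}, {"fingers": 50, "tx": 16, "ty": -31, "tz": 0, "ax": 0, "ay": 0, "az": -0.114}, {"fingers": 50, "tx": 19, "ty": -29, "tz": 0, "ax": 0, "ay": 0, "az": -0.114}, {"fingers": 50, "tx": 22, "ty": -26, "tz": 0, "ax": 0, "ay": 0, "az": -0.114}, {"fingers": 50, "tx": 25, "ty": -24, "tz": 0, "ax": 0, "ay": 0, "az": -0.114}])

```text
time_s: 25.25
tool_pos: [470.7, -137.3, 145.9]
ee_rot: [180.0, -0.0, 42.9]
contact_force: [0.3, -0.3, 0.8]
grip_width: 0.579
```

Emit:
carry_out(targets=[{"fingers": 50, "tx": 28, "ty": -21, "tz": 0, "ax": 0, "ay": 0, "az": -0.114}, {"fingers": 50, "tx": 30, "ty": -17, "tz": 0, "ax": 0, "ay": 0, "az": -0.114}, {"fingers": 50, "tx": 32, "ty": -14, "tz": 0, "ax": 0, "ay": 0, "az": -0.114}, {"fingers": 50, "tx": 33, "ty": -10, "tz": 0, "ax": 0, "ay": 0, "az": -0.114}, {"fingers": 50, "tx": 34, "ty": -6, "tz": 0, "ax": 0, "ay": 0, "az": -0.114}])

```text
time_s: 25.88
tool_pos: [503.3, 33.0, 145.9]
ee_rot: [180.0, -0.0, 75.6]
contact_force: [0.2, 0.6, -0.2]
grip_width: 0.575
```

```bash
python3 plan.py 519.5 94.5 140 88.6 3; python3 - <<'E'
from h import *;import plan
im=viewer.grab_frame('wrist'); cv2.imwrite('pics/w21.png',im[:,:,::-1])
E
```

```text
1 t [21.2  0.1  2. ] a [ 0.     -0.     -0.0758]
2 t [21.1  1.7  2. ] a [ 0.     -0.     -0.0758]
3 t [20.9  3.3  1.9] a [ 0.     -0.     -0.0758]
t 25.88 p [503.3  33.  145.9] r [ 1.800e+02 -1.000e-02  7.558e+01] F [ 0.2  0.6 -0.2] w 50.0 q [ 22.  15. -23.  -0. -53. 143.]
```

View pics/w21.png

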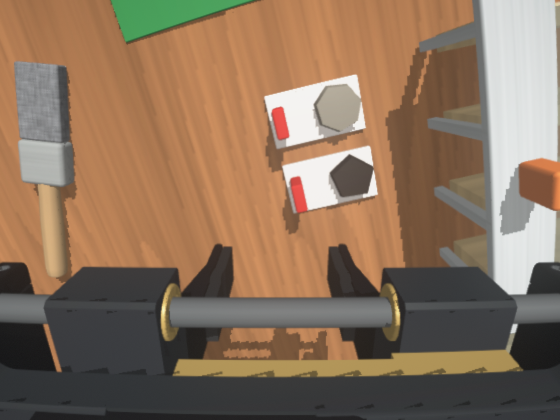

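```bash
python3 - <<'E'
from h import *;import plan
np.set_printoptions(precision=1,suppress=True)
im=cv2.imread('pics/w21.png')[:,:,::-1]; crop(im,250,60,400,230,4,'w21c')
c=cam('wrist')
for q in [(279.5,123),(297.5,194)]: print(pix2w(c,[q],40)[0])
E
```

```text
[521.   98.5  40. ]
[521.3  39.9  40. ]
```

View pics/w21c.png

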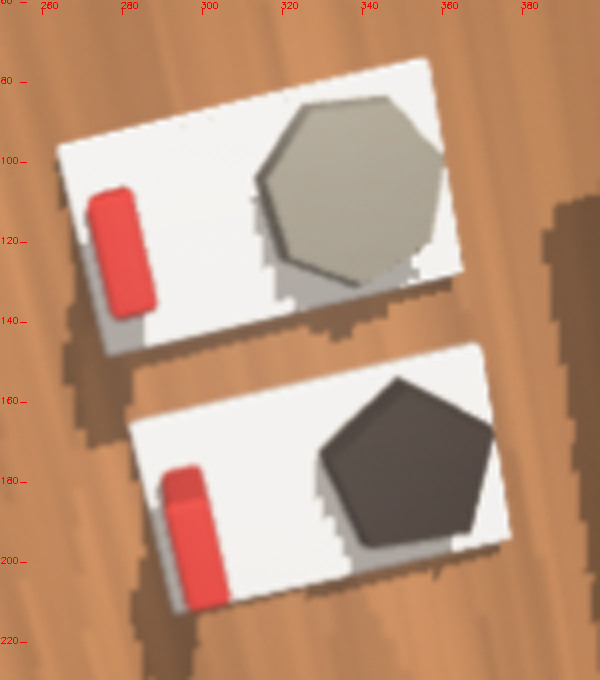

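Emit:
carry_out(targets=[{"fingers": 50, "tx": 21, "ty": 0, "tz": 0, "ax": 0, "ay": 0, "az": -0.076}, {"fingers": 50, "tx": 21, "ty": 2, "tz": 0, "ax": 0, "ay": 0, "az": -0.076}, {"fingers": 50, "tx": 21, "ty": 3, "tz": 0, "ax": 0, "ay": 0, "az": -0.076}, {"fingers": 50, "tx": 0, "ty": 0, "tz": 30, "ax": 0, "ay": 0, "az": 0}, {"fingers": 50, "tx": 0, "ty": 0, "tz": 20, "ax": 0, "ay": 0, "az": 0}])

```text
time_s: 26.55
tool_pos: [519.1, 93.1, 94.8]
ee_rot: [-179.9, 0.0, 88.4]
contact_force: [-0.9, -0.2, 0.0]
grip_width: 0.576
```

```bash
python3 - <<'E'
from h import *;import plan
plan.st()
im=viewer.grab_frame('wrist'); cv2.imwrite('pics/w22.png',im[:,:,::-1])
E
```

```text
t 26.55 p [519.1  93.1  94.8] r [-1.7995e+02  1.0000e-02  8.8410e+01] F [-0.9 -0.2  0. ] w 50.1 q [ 28.  20. -23.  -0. -47. 151.]
```

View pics/w22.png

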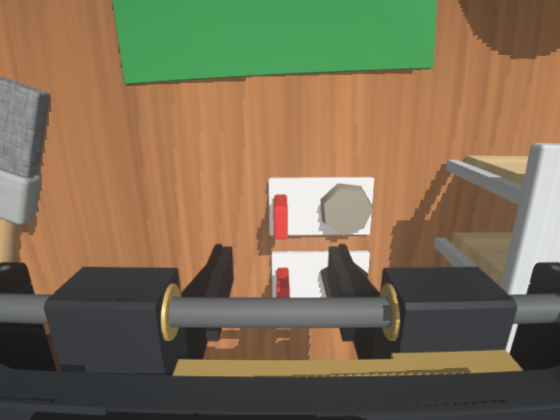

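```bash
python3 - <<'E'
from h import *;import plan
np.set_printoptions(precision=1,suppress=True)
c=cam('wrist')
print(proj(c,[(519.1,93.1,94.8),(519.5,94.5,40),(520,31.5,40),(519.1,93.1,11)]))
for q in [(281,203),(281,214),(283,272)]: print(pix2w(c,[q],40)[0])
E
```

```text
[[282.  265.3]
 [282.5 224.3]
 [285.5 304.5]
 [282.  211.9]]
[518.9 109.5  40. ]
[518.7 101.8  40. ]
[518.9  58.4  40. ]
```

Emit:
carry_out(force=20, targets=[{"fingers": 30, "tx": 1, "ty": 0, "tz": 0, "ax": 0, "ay": 0, "az": 0}, {"fingers": 30, "tx": 0, "ty": 0, "tz": 0, "ax": 0, "ay": 0, "az": 0}, {"fingers": 30, "tx": 0, "ty": 0, "tz": 15, "ax": 0, "ay": 0, "az": 0}, {"fingers": 30, "tx": 0, "ty": 0, "tz": 15, "ax": 0, "ay": 0, "az": 0}, {"fingers": 30, "tx": 0, "ty": 0, "tz": 15, "ax": 0, "ay": 0, "az": 0}])

```text
time_s: 27.22
tool_pos: [519.3, 93.9, 49.4]
ee_rot: [-180.0, 0.0, 88.4]
contact_force: [0.3, -0.3, 0.0]
grip_width: 0.346
```

```bash
python3 - <<'E'
from h import *;import plan
plan.st()
im=viewer.grab_frame('wrist'); cv2.imwrite('pics/w23.png',im[:,:,::-1])
E
```

```text
t 27.23 p [519.3  93.9  49.4] r [-1.7995e+02  2.0000e-02  8.8410e+01] F [ 0.3 -0.3  0. ] w 30.1 q [ 28.  24. -26.  -0. -41. 151.]
```

View pics/w23.png

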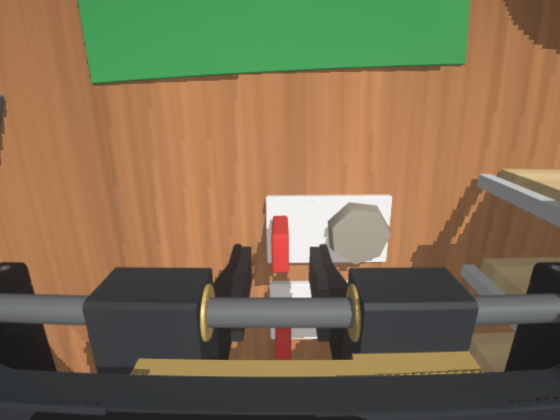

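Emit:
carry_out(force=20, targets=[{"fingers": 30, "tx": 0, "ty": 0, "tz": 18, "ax": 0, "ay": 0, "az": 0}, {"fingers": 30, "tx": 0, "ty": 0, "tz": 13, "ax": 0, "ay": 0, "az": 0}, {"fingers": 30, "tx": 0, "ty": 0, "tz": 7, "ax": 0, "ay": 0, "az": 0}, {"fingers": 5, "tx": 0, "ty": 0, "tz": 0, "ax": 0, "ay": 0, "az": 0}, {"fingers": 5, "tx": 0, "ty": 0, "tz": 0, "ax": 0, "ay": 0, "az": 0}])

```text
time_s: 27.9
tool_pos: [520.1, 94.3, 13.2]
ee_rot: [179.9, -0.0, 88.4]
contact_force: [-0.5, -0.8, 0.3]
grip_width: 0.2
```

Emit:
carry_out(force=25, targets=[{"fingers": 5, "tx": 0, "ty": 0, "tz": 0, "ax": 0, "ay": 0, "az": 0}, {"fingers": 5, "tx": 0, "ty": 0, "tz": 0, "ax": 0, "ay": 0, "az": 0}, {"fingers": 5, "tx": 0, "ty": 0, "tz": 0, "ax": 0, "ay": 0, "az": 0}, {"fingers": 5, "tx": 0, "ty": 0, "tz": -5, "ax": 0, "ay": 0, "az": 0}, {"fingers": 5, "tx": 0, "ty": 0, "tz": -7, "ax": 0, "ay": 0, "az": 0}])

```text
time_s: 28.52
tool_pos: [519.4, 93.9, 24.8]
ee_rot: [-180.0, 0.0, 88.4]
contact_force: [-0.7, -0.5, 0.0]
grip_width: 0.111
```

```bash
python3 plan.py 489 325 24 88.6 9; python3 - <<'E'
from h import *;import plan
im=viewer.grab_frame('wrist'); cv2.imwrite('pics/w24.png',im[:,:,::-1])
im=viewer.grab_frame('scene'); crop(im,220,220,380,340,4.5,'s24')
E
```

```text
1 t [25.6 -4.1  0.1] a [-0.0001  0.     -0.0004]
2 t [25.5 -4.1  0.1] a [-0.0001  0.     -0.0004]
3 t [25.6 -4.   0. ] a [-0.0001  0.     -0.0004]
4 t [25.6 -4.1  0.1] a [-0.0001  0.     -0.0004]
5 t [25.6 -4.   0.1] a [-0.0001  0.     -0.0004]
6 t [25.6 -4.1  0.1] a [-0.0001  0.     -0.0004]
7 t [25.5 -4.   0. ] a [-0.0001  0.     -0.0004]
8 t [25.6 -4.   0.1] a [-0.0001  0.     -0.0004]
9 t [25.6 -4.   0.1] a [-0.0001  0.     -0.0004]
t 28.52 p [519.4  93.9  24.8] r [-1.7995e+02  2.0000e-02  8.8410e+01] F [-0.7 -0.5  0. ] w 9.7 q [ 28.  26. -27.  -0. -37. 151.]
```

View pics/w24.png

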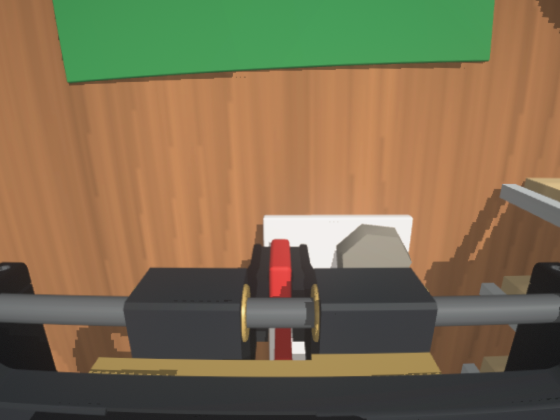

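View pics/s24.png

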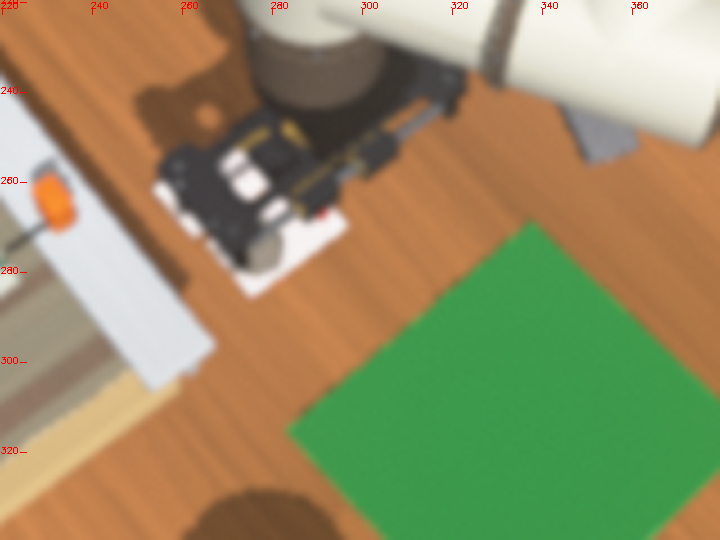

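Emit:
carry_out(targets=[{"fingers": 5, "tx": 15, "ty": -4, "tz": 0, "ax": 0, "ay": 0, "az": 0}, {"fingers": 5, "tx": 25, "ty": -4, "tz": 0, "ax": 0, "ay": 0, "az": 0}, {"fingers": 5, "tx": 25, "ty": -4, "tz": 0, "ax": 0, "ay": 0, "az": 0}, {"fingers": 5, "tx": 25, "ty": -4, "tz": 0, "ax": 0, "ay": 0, "az": 0}, {"fingers": 5, "tx": 25, "ty": -4, "tz": 0, "ax": 0, "ay": 0, "az": 0}])

```text
time_s: 29.25
tool_pos: [502.2, 211.2, 24.5]
ee_rot: [-180.0, 0.0, 88.5]
contact_force: [0.0, -0.1, -0.6]
grip_width: 0.114
```

Emit:
carry_out(targets=[{"fingers": 5, "tx": 25, "ty": -4, "tz": 0, "ax": 0, "ay": 0, "az": 0}, {"fingers": 5, "tx": 25, "ty": -4, "tz": 0, "ax": 0, "ay": 0, "az": 0}, {"fingers": 5, "tx": 25, "ty": -4, "tz": 0, "ax": 0, "ay": 0, "az": 0}, {"fingers": 5, "tx": 25, "ty": -4, "tz": 0, "ax": 0, "ay": 0, "az": 0}, {"fingers": 5, "tx": 15, "ty": -3, "tz": 0, "ax": 0, "ay": 0, "az": 0}])

```text
time_s: 29.88
tool_pos: [486.7, 327.0, 24.7]
ee_rot: [180.0, -0.0, 88.5]
contact_force: [0.1, -0.9, -1.2]
grip_width: 0.114
```

```bash
python3 - <<'E'
from h import *;import plan
plan.st()
im=viewer.grab_frame('wrist'); cv2.imwrite('pics/w25.png',im[:,:,::-1])
im=viewer.grab_frame('scene'); crop(im,220,220,420,380,4,'s25')
E
```

```text
t 29.88 p [486.7 327.   24.7] r [ 1.7999e+02 -1.0000e-02  8.8480e+01] F [ 0.1 -0.9 -1.2] w 9.9 q [ 50.  30. -18.   0. -41. 129.]
```

View pics/s25.png

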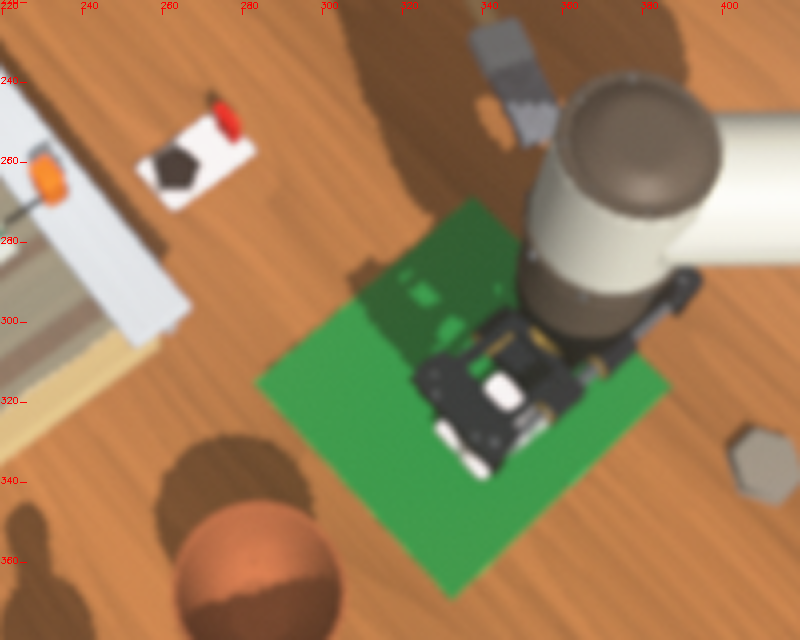

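View pics/w25.png

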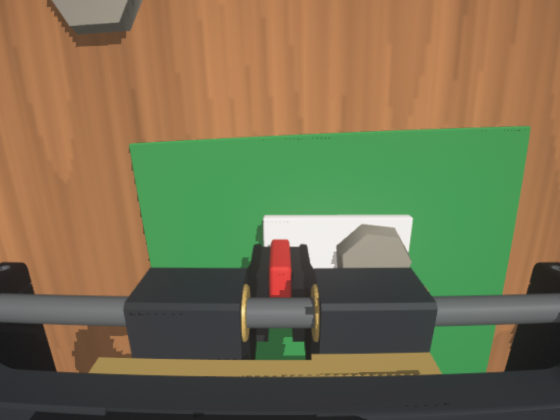

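Emit:
carry_out(targets=[{"fingers": 5, "tx": 0, "ty": 0, "tz": 4, "ax": 0, "ay": 0, "az": 0}, {"fingers": 5, "tx": 0, "ty": 0, "tz": 3, "ax": 0, "ay": 0, "az": 0}, {"fingers": 5, "tx": 0, "ty": 0, "tz": 1, "ax": 0, "ay": 0, "az": 0}, {"fingers": 5, "tx": 0, "ty": 0, "tz": 1, "ax": 0, "ay": 0, "az": 0}, {"fingers": 5, "tx": 0, "ty": 0, "tz": 0, "ax": 0, "ay": 0, "az": 0}])

```text
time_s: 30.6
tool_pos: [487.0, 324.3, 16.3]
ee_rot: [-180.0, 0.1, 88.4]
contact_force: [-1.1, -3.5, 4.4]
grip_width: 0.107
```

```bash
python3 -c "
import plan;plan.st()"
```

```text
t 30.60 p [487.  324.3  16.3] r [-1.7998e+02  5.0000e-02  8.8390e+01] F [-1.1 -3.5  4.4] w 9.3 q [ 50.  31. -19.   0. -40. 129.]
```

Contact (4 N), so it's on the mat. I'll release, rise and go to carrier D.

Emit:
carry_out(targets=[{"fingers": 30, "tx": 0, "ty": 0, "tz": -1, "ax": 0, "ay": 0, "az": 0}, {"fingers": 30, "tx": 0, "ty": 0, "tz": 0, "ax": 0, "ay": 0, "az": 0}, {"fingers": 30, "tx": 0, "ty": 0, "tz": 0, "ax": 0, "ay": 0, "az": 0}, {"fingers": 30, "tx": 0, "ty": 0, "tz": -25, "ax": 0, "ay": 0, "az": 0}, {"fingers": 30, "tx": 0, "ty": 0, "tz": -40, "ax": 0, "ay": 0, "az": 0}])

```text
time_s: 31.22
tool_pos: [486.2, 324.4, 80.9]
ee_rot: [-179.9, 0.2, 88.4]
contact_force: [1.1, 1.4, 0.2]
grip_width: 0.338
```

```bash
python3 plan.py 519.5 31.5 85 88.6 10;python3 - <<'E'
from h import *;import plan
im=viewer.grab_frame('wrist'); cv2.imwrite('pics/w26.png',im[:,:,::-1])
E
```

```text
1 t [-29.2   4.1  -0.3] a [-0.0003  0.0003 -0.0003]
2 t [-29.2   4.2  -0.4] a [-0.0003  0.0003 -0.0003]
3 t [-29.2   4.1  -0.3] a [-0.0003  0.0003 -0.0003]
4 t [-29.2   4.1  -0.4] a [-0.0003  0.0003 -0.0003]
5 t [-29.2   4.1  -0.4] a [-0.0003  0.0003 -0.0003]
6 t [-29.2   4.1  -0.3] a [-0.0003  0.0003 -0.0003]
7 t [-29.2   4.   -0.4] a [-0.0003  0.0003 -0.0003]
8 t [-29.1   4.1  -0.4] a [-0.0003  0.0003 -0.0003]
9 t [-29.2   4.1  -0.4] a [-0.0003  0.0003 -0.0003]
10 t [-29.2   4.   -0.4] a [-0.0003  0.0003 -0.0003]
t 31.23 p [486.2 324.4  80.9] r [-1.7985e+02  1.7000e-01  8.8420e+01] F [1.1 1.4 0.2] w 29.4 q [ 50.  26. -16.  -0. -49. 129.]
```

View pics/w26.png

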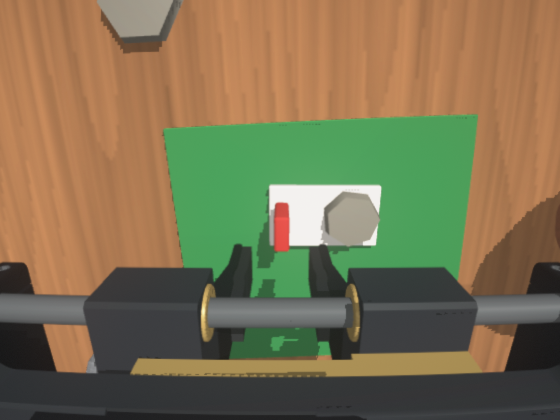

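Emit:
carry_out(targets=[{"fingers": 30, "tx": -29, "ty": 4, "tz": -3, "ax": 0, "ay": 0, "az": 0}, {"fingers": 30, "tx": -29, "ty": 4, "tz": 0, "ax": 0, "ay": 0, "az": 0}, {"fingers": 30, "tx": -29, "ty": 4, "tz": 0, "ax": 0, "ay": 0, "az": 0}, {"fingers": 30, "tx": -29, "ty": 4, "tz": 0, "ax": 0, "ay": 0, "az": 0}, {"fingers": 30, "tx": -29, "ty": 4, "tz": 0, "ax": 0, "ay": 0, "az": 0}])

```text
time_s: 31.9
tool_pos: [503.2, 178.9, 84.7]
ee_rot: [180.0, -0.0, 88.4]
contact_force: [0.5, 0.1, 0.3]
grip_width: 0.345
```

Emit:
carry_out(targets=[{"fingers": 30, "tx": -29, "ty": 4, "tz": 0, "ax": 0, "ay": 0, "az": 0}, {"fingers": 30, "tx": -29, "ty": 4, "tz": 0, "ax": 0, "ay": 0, "az": 0}, {"fingers": 30, "tx": -29, "ty": 4, "tz": 0, "ax": 0, "ay": 0, "az": 0}, {"fingers": 30, "tx": -29, "ty": 4, "tz": 0, "ax": 0, "ay": 0, "az": 0}, {"fingers": 30, "tx": -29, "ty": 4, "tz": 0, "ax": 0, "ay": 0, "az": 0}])

```text
time_s: 32.52
tool_pos: [519.3, 33.4, 84.7]
ee_rot: [180.0, -0.0, 88.4]
contact_force: [-0.4, -0.8, -0.4]
grip_width: 0.345
```

```bash
python3 - <<'E'
from h import *;import plan
np.set_printoptions(precision=1,suppress=True)
plan.st();c=cam('wrist'); print(proj(c,[(520,31.5,40)]))
im=viewer.grab_frame('wrist'); cv2.imwrite('pics/w27.png',im[:,:,::-1])
E
```

```text
t 32.52 p [519.3  33.4  84.7] r [180.   -0.   88.4] F [-0.4 -0.8 -0.4] w 30.1 q [ 22.  20. -25.  -0. -45. 157.]
[[280.1 234.4]]
```

View pics/w27.png

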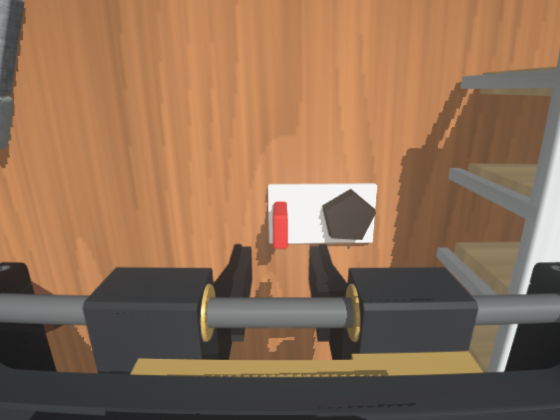

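Emit:
carry_out(force=20, targets=[{"fingers": 30, "tx": 0, "ty": 0, "tz": 25, "ax": 0, "ay": 0, "az": 0}, {"fingers": 30, "tx": 0, "ty": 0, "tz": 20, "ax": 0, "ay": 0, "az": 0}, {"fingers": 30, "tx": 0, "ty": 0, "tz": 15, "ax": 0, "ay": 0, "az": 0}, {"fingers": 30, "tx": 0, "ty": 0, "tz": 10, "ax": 0, "ay": 0, "az": 0}, {"fingers": 30, "tx": 0, "ty": 0, "tz": 2, "ax": 0, "ay": 0, "az": 0}])

```text
time_s: 33.2
tool_pos: [518.9, 34.1, 12.2]
ee_rot: [-180.0, 0.0, 88.4]
contact_force: [-0.3, 0.2, 0.2]
grip_width: 0.343
```

Emit:
carry_out(force=20, targets=[{"fingers": 5, "tx": 0, "ty": 0, "tz": 0, "ax": 0, "ay": 0, "az": 0}, {"fingers": 5, "tx": 0, "ty": 0, "tz": 0, "ax": 0, "ay": 0, "az": 0}, {"fingers": 5, "tx": 0, "ty": 0, "tz": 0, "ax": 0, "ay": 0, "az": 0}, {"fingers": 5, "tx": 0, "ty": 0, "tz": 0, "ax": 0, "ay": 0, "az": 0}, {"fingers": 5, "tx": 0, "ty": 0, "tz": 0, "ax": 0, "ay": 0, "az": 0}])

```text
time_s: 33.83
tool_pos: [519.4, 34.2, 13.3]
ee_rot: [179.9, -0.0, 88.4]
contact_force: [-0.5, 0.3, 3.9]
grip_width: 0.115
```

Emit:
carry_out(force=25, targets=[{"fingers": 5, "tx": 0, "ty": 0, "tz": 0, "ax": 0, "ay": 0, "az": 0}, {"fingers": 5, "tx": 0, "ty": 0, "tz": -5, "ax": 0, "ay": 0, "az": 0}, {"fingers": 5, "tx": 0, "ty": 0, "tz": -7, "ax": 0, "ay": 0, "az": 0}, {"fingers": 5, "tx": 0, "ty": 0, "tz": 0, "ax": 0, "ay": 0, "az": 0}, {"fingers": 5, "tx": 0, "ty": 0, "tz": 0, "ax": 0, "ay": 0, "az": 0}])

```text
time_s: 34.45
tool_pos: [518.8, 34.1, 24.7]
ee_rot: [-180.0, 0.0, 88.4]
contact_force: [0.7, -0.1, -0.2]
grip_width: 0.114
```

```bash
python3 plan.py 487 252 24 88.6 9; python3 - <<'E'
from h import *;import plan
im=viewer.grab_frame('wrist'); cv2.imwrite('pics/w28.png',im[:,:,::-1])
E
```

```text
1 t [24.1 -4.2  0.1] a [-0.      0.     -0.0004]
2 t [24.1 -4.2  0. ] a [-0.      0.     -0.0004]
3 t [24.1 -4.2  0.1] a [-0.      0.     -0.0004]
4 t [24.1 -4.2  0.1] a [-0.      0.     -0.0004]
5 t [24.2 -4.1  0.1] a [-0.      0.     -0.0004]
6 t [24.1 -4.2  0. ] a [-0.      0.     -0.0004]
7 t [24.1 -4.1  0.1] a [-0.      0.     -0.0004]
8 t [24.1 -4.2  0.1] a [-0.      0.     -0.0004]
9 t [24.1 -4.1  0.1] a [-0.      0.     -0.0004]
t 34.45 p [518.8  34.1  24.7] r [-179.98    0.     88.41] F [ 0.7 -0.1 -0.2] w 9.9 q [ 22.  26. -28.  -0. -37. 157.]
```

View pics/w28.png

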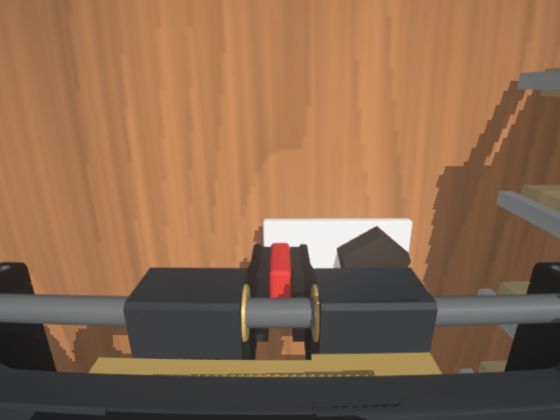

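Emit:
carry_out(targets=[{"fingers": 5, "tx": 15, "ty": -3, "tz": 0, "ax": 0, "ay": 0, "az": 0}, {"fingers": 5, "tx": 24, "ty": -4, "tz": 0, "ax": 0, "ay": 0, "az": 0}, {"fingers": 5, "tx": 24, "ty": -4, "tz": 0, "ax": 0, "ay": 0, "az": 0}, {"fingers": 5, "tx": 24, "ty": -4, "tz": 0, "ax": 0, "ay": 0, "az": 0}, {"fingers": 5, "tx": 24, "ty": -4, "tz": 0, "ax": 0, "ay": 0, "az": 0}])

```text
time_s: 35.12
tool_pos: [502.6, 147.2, 24.6]
ee_rot: [-180.0, 0.0, 88.5]
contact_force: [0.8, -0.3, -1.1]
grip_width: 0.113
```

Emit:
carry_out(targets=[{"fingers": 5, "tx": 24, "ty": -4, "tz": 0, "ax": 0, "ay": 0, "az": 0}, {"fingers": 5, "tx": 24, "ty": -4, "tz": 0, "ax": 0, "ay": 0, "az": 0}, {"fingers": 5, "tx": 24, "ty": -4, "tz": 0, "ax": 0, "ay": 0, "az": 0}, {"fingers": 5, "tx": 20, "ty": -4, "tz": 0, "ax": 0, "ay": 0, "az": 0}, {"fingers": 5, "tx": 10, "ty": -2, "tz": 0, "ax": 0, "ay": 0, "az": 0}])

```text
time_s: 35.75
tool_pos: [487.5, 249.5, 24.7]
ee_rot: [-180.0, -0.0, 88.5]
contact_force: [-0.1, -1.0, -1.0]
grip_width: 0.113
```

```bash
python3 - <<'E'
from h import *;import plan
plan.st()
im=viewer.grab_frame('wrist'); cv2.imwrite('pics/w29.png',im[:,:,::-1])
E
```

```text
t 35.75 p [487.5 249.5  24.7] r [-180.    -0.    88.5] F [-0.1 -1.  -1. ] w 9.8 q [ 44.  28. -24.  -0. -38. 134.]
```

View pics/w29.png

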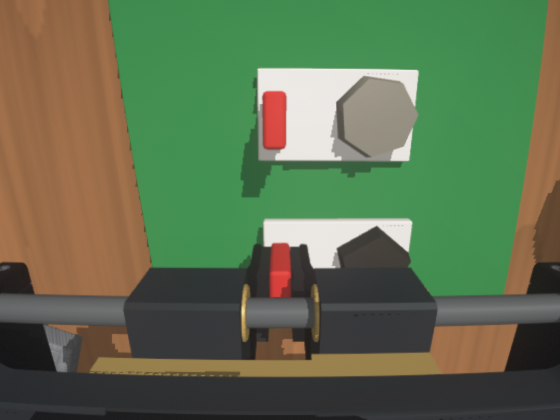

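Emit:
carry_out(targets=[{"fingers": 5, "tx": 0, "ty": 0, "tz": 4, "ax": 0, "ay": 0, "az": 0}, {"fingers": 5, "tx": 0, "ty": 0, "tz": 3, "ax": 0, "ay": 0, "az": 0}, {"fingers": 5, "tx": 0, "ty": 0, "tz": 1, "ax": 0, "ay": 0, "az": 0}, {"fingers": 5, "tx": 0, "ty": 0, "tz": 1, "ax": 0, "ay": 0, "az": 0}, {"fingers": 5, "tx": 0, "ty": 0, "tz": 0, "ax": 0, "ay": 0, "az": 0}])

```text
time_s: 36.42
tool_pos: [487.8, 247.2, 16.3]
ee_rot: [-180.0, 0.1, 88.4]
contact_force: [-1.8, -1.4, 4.3]
grip_width: 0.117
```

Emit:
carry_out(targets=[{"fingers": 30, "tx": 0, "ty": 0, "tz": -0.5, "ax": 0, "ay": 0, "az": 0}, {"fingers": 30, "tx": 0, "ty": 0, "tz": 0, "ax": 0, "ay": 0, "az": 0}, {"fingers": 30, "tx": 0, "ty": 0, "tz": 0, "ax": 0, "ay": 0, "az": 0}, {"fingers": 30, "tx": 0, "ty": 0, "tz": -25, "ax": 0, "ay": 0, "az": 0}, {"fingers": 30, "tx": 0, "ty": 0, "tz": -50, "ax": 0, "ay": 0, "az": 0}])

```text
time_s: 37.05
tool_pos: [486.7, 247.1, 89.9]
ee_rot: [-179.8, 0.2, 88.4]
contact_force: [0.8, 1.0, 0.2]
grip_width: 0.344
```

Emit:
carry_out(targets=[{"fingers": 55, "tx": 0, "ty": 0, "tz": -50, "ax": 0, "ay": 0, "az": 0}, {"fingers": 55, "tx": 0, "ty": 0, "tz": -50, "ax": 0, "ay": 0, "az": 0}, {"fingers": 55, "tx": 0, "ty": 0, "tz": 0, "ax": 0, "ay": 0, "az": 0.15}, {"fingers": 55, "tx": 0, "ty": 0, "tz": 0, "ax": 0, "ay": 0, "az": 0.15}, {"fingers": 55, "tx": 0, "ty": 0, "tz": 0, "ax": 0, "ay": 0, "az": 0.15}])

```text
time_s: 37.67
tool_pos: [487.8, 248.1, 191.3]
ee_rot: [-180.0, -0.0, 62.4]
contact_force: [0.7, -0.1, -0.2]
grip_width: 0.627
```

```bash
python3 plan.py 672 28 190 -1.5 10; python3 - <<'E'
from h import *;import plan
im=viewer.grab_frame('wrist'); cv2.imwrite('pics/w30.png',im[:,:,::-1])
E
```

```text
1 t [-11.   26.5   0.1] a [-0.     -0.      0.1114]
2 t [-7.9 27.6  0.1] a [-0.     -0.      0.1114]
3 t [-4.8 28.3  0.2] a [-0.     -0.      0.1114]
4 t [-1.6 28.7  0.1] a [-0.     -0.      0.1114]
5 t [ 1.5 28.6  0.1] a [-0.     -0.      0.1114]
6 t [ 4.7 28.3  0.1] a [-0.     -0.      0.1114]
7 t [ 7.9 27.6  0.2] a [-0.     -0.      0.1114]
8 t [10.9 26.6  0.1] a [-0.     -0.      0.1114]
9 t [13.7 25.2  0.1] a [-0.     -0.      0.1114]
10 t [16.5 23.5  0.1] a [-0.     -0.      0.1114]
t 37.67 p [487.8 248.1 191.3] r [-1.800e+02 -2.000e-02  6.235e+01] F [ 0.7 -0.1 -0.2] w 54.6 q [ 44.  16. -13.  -0. -61. 108.]
```

View pics/w30.png

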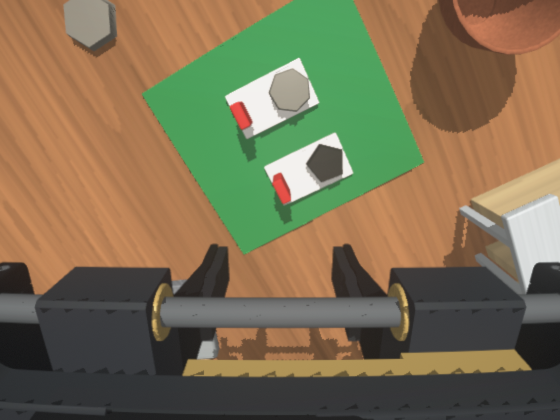

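Both carriers are flat on the mat. Next is the gate.

Emit:
carry_out(targets=[{"fingers": 55, "tx": -11, "ty": 26, "tz": 0, "ax": 0, "ay": 0, "az": 0.111}, {"fingers": 55, "tx": -8, "ty": 28, "tz": 0, "ax": 0, "ay": 0, "az": 0.111}, {"fingers": 55, "tx": -5, "ty": 28, "tz": 0, "ax": 0, "ay": 0, "az": 0.111}, {"fingers": 55, "tx": -2, "ty": 29, "tz": 0, "ax": 0, "ay": 0, "az": 0.111}, {"fingers": 55, "tx": 1, "ty": 29, "tz": 0, "ax": 0, "ay": 0, "az": 0.111}])

```text
time_s: 38.35
tool_pos: [580.4, 136.7, 191.0]
ee_rot: [-180.0, 0.0, 30.8]
contact_force: [0.7, 0.8, -0.7]
grip_width: 0.631
```

Emit:
carry_out(targets=[{"fingers": 55, "tx": 5, "ty": 28, "tz": 0, "ax": 0, "ay": 0, "az": 0.111}, {"fingers": 55, "tx": 8, "ty": 28, "tz": 0, "ax": 0, "ay": 0, "az": 0.111}, {"fingers": 55, "tx": 11, "ty": 27, "tz": 0, "ax": 0, "ay": 0, "az": 0.111}, {"fingers": 55, "tx": 14, "ty": 25, "tz": 0, "ax": 0, "ay": 0, "az": 0.111}, {"fingers": 55, "tx": 16, "ty": 23, "tz": 0, "ax": 0, "ay": 0, "az": 0.113}])

```text
time_s: 38.98
tool_pos: [673.7, 27.8, 190.8]
ee_rot: [-180.0, 0.0, -1.2]
contact_force: [0.2, -0.3, -0.3]
grip_width: 0.632
```

```bash
python3 plan.py 673 27.5 135 -1.5 2; python3 - <<'E'
from h import *;import plan
im=viewer.grab_frame('wrist'); cv2.imwrite('pics/w31.png',im[:,:,::-1])
E
```

```text
1 t [-0.3  0.2 27.9] a [-0.      0.0002  0.0029]
2 t [-0.4  0.1 27.9] a [-0.      0.0002  0.0029]
t 38.98 p [673.7  27.8 190.8] r [-1.80e+02  2.00e-02 -1.16e+00] F [ 0.2 -0.3 -0.3] w 55.0 q [ 16.  28.   5.  -0. -67.  73.]
```

View pics/w31.png

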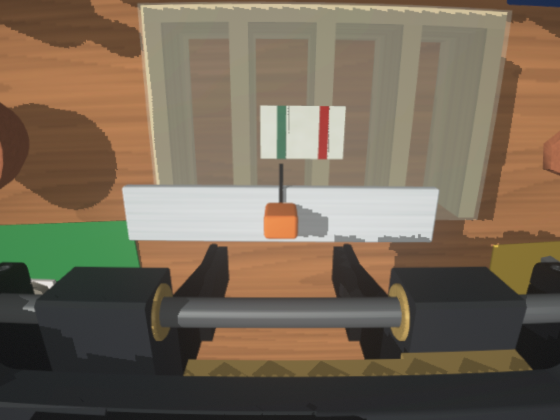

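Emit:
carry_out(force=10, targets=[{"fingers": 50, "tx": 0, "ty": 0, "tz": 40, "ax": 0, "ay": 0, "az": 0.006}, {"fingers": 45, "tx": 0, "ty": 0, "tz": 30, "ax": 0, "ay": 0, "az": 0}, {"fingers": 40, "tx": 0, "ty": 0, "tz": 12, "ax": 0, "ay": 0, "az": 0}, {"fingers": 20, "tx": 0, "ty": 0, "tz": 0, "ax": 0, "ay": 0, "az": 0}, {"fingers": 20, "tx": 0, "ty": 0, "tz": 0, "ax": 0, "ay": 0, "az": 0}])

```text
time_s: 39.65
tool_pos: [674.2, 28.8, 110.9]
ee_rot: [-180.0, -0.2, -1.4]
contact_force: [-0.2, 1.1, 0.5]
grip_width: 0.317
```

Emit:
carry_out(targets=[{"fingers": 20, "tx": 0, "ty": 0, "tz": 0, "ax": 0, "ay": 0, "az": 0}, {"fingers": 20, "tx": 0, "ty": 0, "tz": 0, "ax": 0, "ay": 0, "az": 0}, {"fingers": 20, "tx": 0, "ty": 4, "tz": 0, "ax": 0, "ay": 0, "az": 0}, {"fingers": 20, "tx": 0, "ty": 4, "tz": 0, "ax": 0, "ay": 0, "az": 0}, {"fingers": 20, "tx": 0, "ty": 4, "tz": 0, "ax": 0, "ay": 0, "az": 0}])

```text
time_s: 40.28
tool_pos: [673.9, 16.7, 110.9]
ee_rot: [-180.0, -0.2, -1.4]
contact_force: [-0.4, 1.3, 6.1]
grip_width: 0.278
```

Emit:
carry_out(targets=[{"fingers": 20, "tx": 0, "ty": 4, "tz": 0, "ax": 0, "ay": 0, "az": 0}, {"fingers": 20, "tx": 0, "ty": 4, "tz": 0, "ax": 0, "ay": 0, "az": 0}, {"fingers": 20, "tx": 0, "ty": 4, "tz": 0, "ax": 0, "ay": 0, "az": 0}, {"fingers": 20, "tx": 0, "ty": 4, "tz": 0, "ax": 0, "ay": 0, "az": 0}, {"fingers": 20, "tx": 0, "ty": 3, "tz": 0, "ax": 0, "ay": 0, "az": 0}])

```text
time_s: 40.9
tool_pos: [673.3, -2.4, 110.9]
ee_rot: [-180.0, -0.2, -1.4]
contact_force: [-0.8, 1.7, 5.0]
grip_width: 0.279
```

```bash
python3 - <<'E'
from h import *;import plan
plan.st()
im=viewer.grab_frame('wrist'); crop(im,150,80,420,260,2.9,'w32')
E
```

```text
t 40.90 p [673.3  -2.4 110.9] r [-1.7997e+02 -1.7000e-01 -1.4000e+00] F [-0.8  1.7  5. ] w 24.3 q [ 14.  32.  -1.   0. -58.  75.]
```

View pics/w32.png

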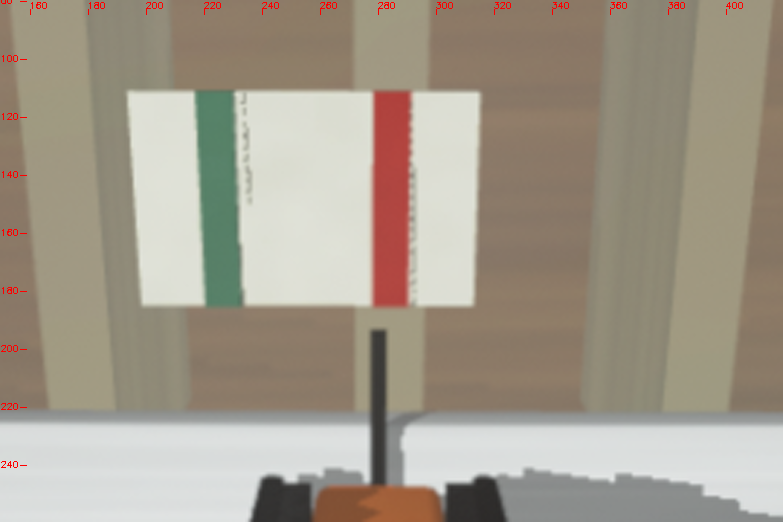

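Emit:
carry_out(targets=[{"fingers": 20, "tx": 0, "ty": 1.5, "tz": 0, "ax": 0, "ay": 0, "az": 0}, {"fingers": 20, "tx": 0, "ty": 1, "tz": 0, "ax": 0, "ay": 0, "az": 0}, {"fingers": 20, "tx": 0, "ty": 1, "tz": 0, "ax": 0, "ay": 0, "az": 0}, {"fingers": 20, "tx": 0, "ty": 0, "tz": 0, "ax": 0, "ay": 0, "az": 0}, {"fingers": 20, "tx": 0, "ty": 0, "tz": 0, "ax": 0, "ay": 0, "az": 0}])

```text
time_s: 41.58
tool_pos: [673.3, -4.6, 110.9]
ee_rot: [-179.9, -0.2, -1.4]
contact_force: [-0.0, 4.8, 5.7]
grip_width: 0.272
```

```bash
python3 - <<'E'
from h import *;import plan
plan.st()
im=viewer.grab_frame('wrist'); crop(im,150,80,420,260,2.9,'w33')
E
```

```text
t 41.58 p [673.3  -4.6 110.9] r [-179.89   -0.2    -1.38] F [-0.   4.8  5.7] w 23.7 q [ 13.  32.  -1.  -0. -58.  75.]
```

View pics/w33.png

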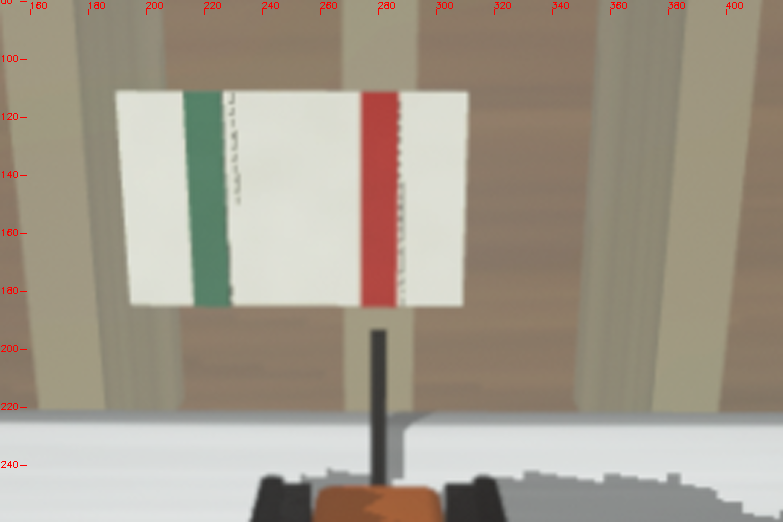

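Emit:
carry_out(targets=[{"fingers": 45, "tx": 0, "ty": 0, "tz": 0, "ax": 0, "ay": 0, "az": 0}, {"fingers": 45, "tx": 0, "ty": 0, "tz": 0, "ax": 0, "ay": 0, "az": 0}, {"fingers": 45, "tx": 0, "ty": 0, "tz": 0, "ax": 0, "ay": 0, "az": 0}, {"fingers": 45, "tx": 0, "ty": 0, "tz": -30, "ax": 0, "ay": 0, "az": 0}, {"fingers": 45, "tx": 0, "ty": 0, "tz": -45, "ax": 0, "ay": 0, "az": 0}])

```text
time_s: 42.25
tool_pos: [671.0, -6.5, 182.7]
ee_rot: [179.9, 0.3, -1.4]
contact_force: [0.8, 1.1, 0.1]
grip_width: 0.515
```

Emit:
carry_out(targets=[{"fingers": 45, "tx": -40, "ty": 0, "tz": -40, "ax": 0, "ay": 0, "az": 0}, {"fingers": 45, "tx": -60, "ty": 0, "tz": -40, "ax": 0, "ay": 0, "az": 0}, {"fingers": 45, "tx": -60, "ty": 0, "tz": -40, "ax": 0, "ay": 0, "az": 0}, {"fingers": 45, "tx": -60, "ty": 0, "tz": 0, "ax": 0, "ay": 0, "az": 0}, {"fingers": 45, "tx": 0, "ty": 0, "tz": 0, "ax": 0, "ay": 0, "az": 0}])

```text
time_s: 42.88
tool_pos: [464.3, -1.7, 294.2]
ee_rot: [-179.9, -0.0, -1.4]
contact_force: [0.5, 0.2, 0.2]
grip_width: 0.517
```

```bash
python3 - <<'E'
from h import *;import plan
plan.st()
im=viewer.grab_frame('wrist'); cv2.imwrite('pics/w34.png',im[:,:,::-1])
im=viewer.grab_frame('top'); crop(im,140,80,420,250,2.8,'t34')
im=viewer.grab_frame('scene'); crop(im,150,130,420,370,2.5,'s34')
E
```

```text
t 42.88 p [464.3  -1.7 294.2] r [-179.95   -0.     -1.38] F [0.5 0.2 0.2] w 45.0 q [ 20.   3. -14.  -0. -73.  69.]
```

View pics/w34.png

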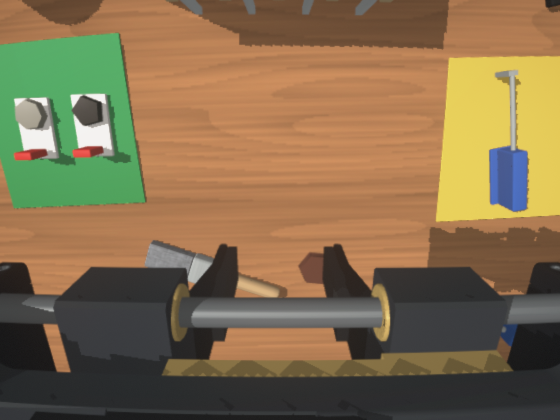

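View pics/t34.png

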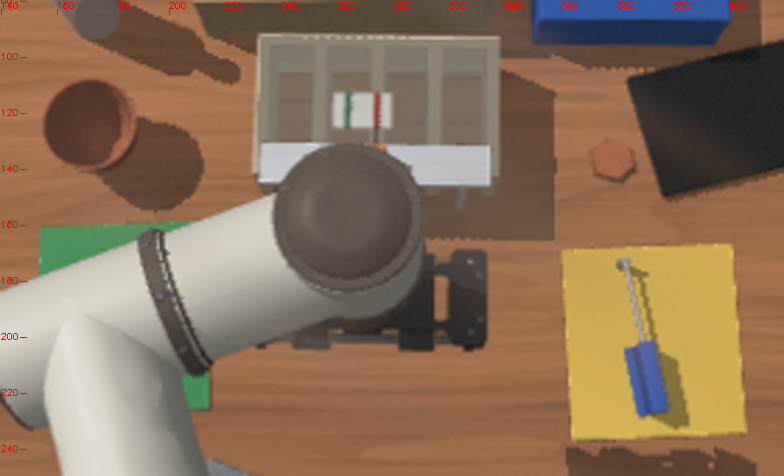

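View pics/s34.png

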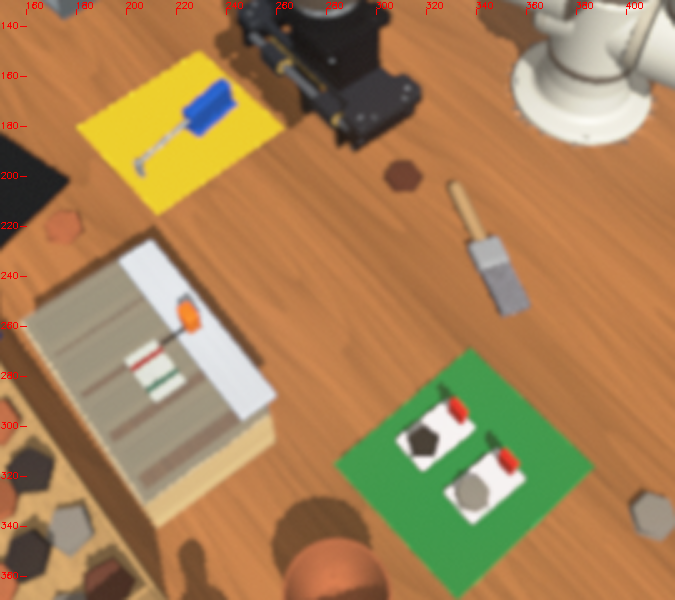

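```bash
python3 -c "
from cell import hand_in; print(hand_in())"
```

```text
the job is handed in; nothing more can be done
None
```

The job is done and handed in at about 43 s; no verdict was reported.

- **What I did:** I slid the gate until its pointer was at the green line and took the smaller pick from the yellow mat. With it I hooked out the two carriers present, the black-sherd one from the +32 slot and the grey-sherd one from the +96 slot. I stood the pick back on the yellow mat, carried both carriers by their tabs to the green mat, and pushed the gate back to its closed stop.
- **Last checks:**
  - All four slots are empty.
  - Both carriers lie flat, well inside the green mat.
  - The pick stands with foot and hook on the yellow mat.
  - The pointer is at the red line, and the gate stopped with about 5 N against the stop.
  - The bowl was not touched, and the arm is clear of everything.
- **What disagreed:** The gate began about 5 mm off its closed stop. One early wrist-camera reading differed from the fixed cameras by about 4 mm in y. Later readings agreed, and I settled it by where the gripper held the gate's grip.

I saw no knock to the pick and no grip slip.

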